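# Load brake pads lining up into a gauge station

## Task

Slide the clear guard of the gauge station fully open, then lay every brake pad on the bench into a pocket of its own, dark lining facing up and lying flat on the pocket floor; pads lying lining down have to be turned over first (the slot stand helps). When all pads are loaded, slide the guard fully shut over them. Leave the other things on the bench where they are.

Things in the scene. Friction and masses are not known exactly. Their poses are not given: they have to be found in the camera images.
- pad0: disc-brake pad, 0.2 to 0.4 kg: bare steel plate 104 x 58 x 6 mm with a dark lining 84 x 46 x 12 mm centred on one face. Origin: centre of the bare steel face; x along its length, y along its width, z from steel to lining (z up = lining up: plate 0 to 6, lining 6 to 18 mm above the origin). Pads are alike and may be absent (None).
- pad1: disc-brake pad, 0.2 to 0.4 kg: bare steel plate 104 x 58 x 6 mm with a dark lining 84 x 46 x 12 mm centred on one face. Origin: centre of the bare steel face; x along its length, y along its width, z from steel to lining (z up = lining up: plate 0 to 6, lining 6 to 18 mm above the origin). Pads are alike and may be absent (None).
- pad2: disc-brake pad, 0.2 to 0.4 kg: bare steel plate 104 x 58 x 6 mm with a dark lining 84 x 46 x 12 mm centred on one face. Origin: centre of the bare steel face; x along its length, y along its width, z from steel to lining (z up = lining up: plate 0 to 6, lining 6 to 18 mm above the origin). Pads are alike and may be absent (None).
- pad3: disc-brake pad, 0.2 to 0.4 kg: bare steel plate 104 x 58 x 6 mm with a dark lining 84 x 46 x 12 mm centred on one face. Origin: centre of the bare steel face; x along its length, y along its width, z from steel to lining (z up = lining up: plate 0 to 6, lining 6 to 18 mm above the origin). Pads are alike and may be absent (None).
- pocket0 (a point): one of the four pockets of the gauge station (2 x 2): centre of its flat floor, 10 mm above the bench; axes as the station. 110 mm long along the station's y, 64 mm wide along its x, 8 mm deep (a seated pad stands 10 mm proud); pocket centres are 72 mm apart in x, 120 mm in y. A pad may lie either end round.
- pocket1 (a point): one of the four pockets of the gauge station (2 x 2): centre of its flat floor, 10 mm above the bench; axes as the station. 110 mm long along the station's y, 64 mm wide along its x, 8 mm deep (a seated pad stands 10 mm proud); pocket centres are 72 mm apart in x, 120 mm in y. A pad may lie either end round.
- pocket2 (a point): one of the four pockets of the gauge station (2 x 2): centre of its flat floor, 10 mm above the bench; axes as the station. 110 mm long along the station's y, 64 mm wide along its x, 8 mm deep (a seated pad stands 10 mm proud); pocket centres are 72 mm apart in x, 120 mm in y. A pad may lie either end round.
- pocket3 (a point): one of the four pockets of the gauge station (2 x 2): centre of its flat floor, 10 mm above the bench; axes as the station. 110 mm long along the station's y, 64 mm wide along its x, 8 mm deep (a seated pad stands 10 mm proud); pocket centres are 72 mm apart in x, 120 mm in y. A pad may lie either end round.
- station: gauge station, fixed: aluminium pocket plate 160 (x) x 250 (y) x 18 mm high, origin at the centre of its underside, x away from the robot, z up. Rails 10 mm wide, 36 mm high along its y sides (y = -132 and +132 mm, x = -83 to 190 mm); grey housing 60 mm high behind, from x = 190 to 350 mm.
- guard (a joint): clear guard over the pockets, a 4 mm sheet 36 to 40 mm above the bench, sliding along the station's +x into the housing: 0 = fully shut (sheet from station x = -85 to 115 mm), 0.205 m = fully open (sheet from x = 120 mm on). About 2 N of friction; stays where left.
- guard_grip (a point): black upright grip at the guard's robot-side edge: a plate 12 mm thick (station x), 70 mm wide (y), from 40 to 80 mm above the bench; the point is at its middle, 65 mm above the bench, and moves with the guard; axes as the station.
- stand: steel slot stand, fixed, for turning pads: foot 110 (x) x 64 (y) x 8 mm, two walls 50 mm long in x and 8 mm thick, from 8 to 44 mm above the bench, leaving a slot 24 mm wide across y, open at both ends. Origin: centre of its underside. A pad set on end in it stays standing, leaning up to 15 degrees.
- slot (a point): centre of the slot's floor in the stand, 8 mm above the bench; axes as the stand (slot runs along x, walls to either side along y).
- grease_jar: grease jar, 72 mm across, 90 mm tall, a bystander; origin at the centre of its underside
- spray_can: can, 60 mm across, 170 mm tall, a bystander; origin at the centre of its underside
- tape_roll: grey roll of tape lying flat, 84 mm across, 36 mm tall, a bystander; origin at the centre of its underside
- wrench: steel wrench lying flat, a bystander; origin at the middle of its length
- screwdriver: screwdriver lying flat, a bystander; origin at the middle of its length
- mug: white mug, 80 mm across, 90 mm tall, a bystander; origin at the centre of its underside
Things that resemble listed ones, but are neither listed nor needed, are in the scene too. Leave any brown or purple look-alike of the pad1 alone. Leave any green look-alike of the pad0 alone.

How it is judged (in metres and radians):
On the way, in this order (a step that is already met when the one before it is completed fails the run):
1. the guard is slid fully open (value of joint guard above 0.185 m), for 0.2 s.
2. every pad lies lining up, flat in a pocket, with the guard still open (((horizontal distance between pad0 and pocket0 below 0.008 m and z of pad0 in the frame of pocket0 below 0.004 m) or (horizontal distance between pad0 and pocket1 below 0.008 m and z of pad0 in the frame of pocket1 below 0.004 m) or (horizontal distance between pad0 and pocket2 below 0.008 m and z of pad0 in the frame of pocket2 below 0.004 m) or (horizontal distance between pad0 and pocket3 below 0.008 m and z of pad0 in the frame of pocket3 below 0.004 m)) and angle between each of pad0, pad1, pad2, pad3's own z axis and vertical below 0.08 rad and linear speed of each of pad0, pad1, pad2, pad3 below 0.02 m/s and ((horizontal distance between pad1 and pocket0 below 0.008 m and z of pad1 in the frame of pocket0 below 0.004 m) or (horizontal distance between pad1 and pocket1 below 0.008 m and z of pad1 in the frame of pocket1 below 0.004 m) or (horizontal distance between pad1 and pocket2 below 0.008 m and z of pad1 in the frame of pocket2 below 0.004 m) or (horizontal distance between pad1 and pocket3 below 0.008 m and z of pad1 in the frame of pocket3 below 0.004 m)) and ((horizontal distance between pad2 and pocket0 below 0.008 m and z of pad2 in the frame of pocket0 below 0.004 m) or (horizontal distance between pad2 and pocket1 below 0.008 m and z of pad2 in the frame of pocket1 below 0.004 m) or (horizontal distance between pad2 and pocket2 below 0.008 m and z of pad2 in the frame of pocket2 below 0.004 m) or (horizontal distance between pad2 and pocket3 below 0.008 m and z of pad2 in the frame of pocket3 below 0.004 m)) and ((horizontal distance between pad3 and pocket0 below 0.008 m and z of pad3 in the frame of pocket0 below 0.004 m) or (horizontal distance between pad3 and pocket1 below 0.008 m and z of pad3 in the frame of pocket1 below 0.004 m) or (horizontal distance between pad3 and pocket2 below 0.008 m and z of pad3 in the frame of pocket2 below 0.004 m) or (horizontal distance between pad3 and pocket3 below 0.008 m and z of pad3 in the frame of pocket3 below 0.004 m)) and value of joint guard above 0.14 m), for 0.2 s.
3. the guard is slid fully shut (value of joint guard below 0.01 m), for 0.2 s.
At the end, for the whole second after the job is handed in: Every pad present lies at rest in a pocket (within 8 mm of its centre, under 4 mm above its floor), lining up within 0.08 rad of level, and the guard is shut to within 10 mm (((horizontal distance between pad0 and pocket0 below 0.008 m and z of pad0 in the frame of pocket0 below 0.004 m) or (horizontal distance between pad0 and pocket1 below 0.008 m and z of pad0 in the frame of pocket1 below 0.004 m) or (horizontal distance between pad0 and pocket2 below 0.008 m and z of pad0 in the frame of pocket2 below 0.004 m) or (horizontal distance between pad0 and pocket3 below 0.008 m and z of pad0 in the frame of pocket3 below 0.004 m)) and angle between each of pad0, pad1, pad2, pad3's own z axis and vertical below 0.08 rad and linear speed of each of pad0, pad1, pad2, pad3 below 0.02 m/s and ((horizontal distance between pad1 and pocket0 below 0.008 m and z of pad1 in the frame of pocket0 below 0.004 m) or (horizontal distance between pad1 and pocket1 below 0.008 m and z of pad1 in the frame of pocket1 below 0.004 m) or (horizontal distance between pad1 and pocket2 below 0.008 m and z of pad1 in the frame of pocket2 below 0.004 m) or (horizontal distance between pad1 and pocket3 below 0.008 m and z of pad1 in the frame of pocket3 below 0.004 m)) and ((horizontal distance between pad2 and pocket0 below 0.008 m and z of pad2 in the frame of pocket0 below 0.004 m) or (horizontal distance between pad2 and pocket1 below 0.008 m and z of pad2 in the frame of pocket1 below 0.004 m) or (horizontal distance between pad2 and pocket2 below 0.008 m and z of pad2 in the frame of pocket2 below 0.004 m) or (horizontal distance between pad2 and pocket3 below 0.008 m and z of pad2 in the frame of pocket3 below 0.004 m)) and ((horizontal distance between pad3 and pocket0 below 0.008 m and z of pad3 in the frame of pocket0 below 0.004 m) or (horizontal distance between pad3 and pocket1 below 0.008 m and z of pad3 in the frame of pocket1 below 0.004 m) or (horizontal distance between pad3 and pocket2 below 0.008 m and z of pad3 in the frame of pocket2 below 0.004 m) or (horizontal distance between pad3 and pocket3 below 0.008 m and z of pad3 in the frame of pocket3 below 0.004 m)) and value of joint guard below 0.01 m); the robot touches nothing.
It fails at once if another thing on the bench is pushed more than 5 cm away (distance of any of grease_jar, spray_can, tape_roll, wrench, screwdriver, mug from where it was at the start of the episode above 0.05 m).
Of pad0, pad1, pad2, pad3 only 3 to 4 are there at a start; the rules pass over those that are not, and their reading is None.
At some moment in a run one of pad0, pad1, pad2, pad3 may be knocked a few centimetres aside while the robot is not near it.
It also fails if it takes over 210 s, if anything falls off the work surface, if the arm or the gripper's body presses on something with over 40 N, if the wrist force passes 120 N, or if a joint passes its speed limit or range.

## Robot

A 6-joint arm with a two-finger parallel gripper is mounted at the origin on the work surface. World frame = base frame: x ahead of the robot, y to its left, z up, the work surface at z = 0. Lengths are in m, angles in degrees, forces in N, time in s.
With the tool pointing down it reaches from about 0.25 to 0.725 m from the base axis. Payload 9.7 kg.
Tool frame: the origin (TCP) lies at the very end of the fingers, on their centre line; the grasp point (between the pads) lies 19 mm behind it; z points along the fingers, y is the line along which they close (so a half turn about z gives the same grasp; the last joint's range is limited). The gripper opens to 85 mm and grips with 20 to 120 N. Pads are 22 mm wide; open, the fingers measure 114 mm over their backs; the gripper's body (76 mm by 85 mm) begins 54 mm behind the grasp point. The pads swing forward as they close: fully open they stand 13 mm farther back than shut.
Start: joints at [-69.099, 4.979, 10.078, 95.1, 0, 90], TCP at [0.196, -0.514, 0.231] pointing down, gripper open.
Joint ranges: [-179.16, 179.16], [-48.56, 103.87], [-65.8, 70.77], [-126.05, 130.52], [-82.76, 87.17], [-180, 180]. Speed limits (degrees/s): [127.2, 127.2, 147.25, 180, 180, 180].

## Interface

Orientations are given as [roll, pitch, yaw] about the fixed x, y, z axes, in that order (R = Rz(yaw) Ry(pitch) Rx(roll)).
In Python, from workcell import telemetry, optics, workorder gives the robot as it stands.
- The arm moves only by the shell command python3 -m handwheel 'ROWS' [FORCE]. ROWS is JSON, a list of rows, each an object of numbers: "tx", "ty", "tz": the shift along the tool's x, y, z in m; "ax", "ay", "az": the turn, a rotation vector about the tool's x, y, z in degrees; "jaw": the gripper command: -1 is shut, 1 is fully open, values between are in proportion. A call has exactly 10 rows; each row shifts and turns the commanded pose from where the row before left it, along the tool's axes as they then stand; what a row does not reach is not made up. A row lasts 1/8 s, in which the tool goes at most 62.5 mm and 10.7 degrees, less where a joint would pass 70% of its speed; a pose out of reach is approached as far as the arm can. A call is refused whole if a number of a shift passes 0.0625 or a number of a turn 10.7, either way. A call with a gripper value outside its range is refused whole. The fingers move at their own pace and stop on an object; FORCE is the grip in N (left out, the last holds). Time passes only in rows, so rows that do not move let the fingers close, or fill a call up. It gives the time, the measured TCP pose, the force, the opening and the grip force at its end, in the units of the state.
- telemetry.get_obs(): the state, without advancing time (a new reading comes with each control period).
- optics.camera(name): name is "side" or "top"; returns a dict with "color" (480x640x3 uint8, red, green, blue), "K" (3x3 intrinsics, pixels), "extrinsics" (4x4, takes a point from camera to world coordinates). Camera axes: x right, y down, z forward; pixel columns grow to the right and rows downward; lengths in m; the calibration is good to about 2 mm. A picture is of the moment at which its call begins. There is no depth.
- workorder.job_done(): hands the job in; it is judged then, once.
The state is a dict: "time": time; "q": joint angles; "qd": joint speeds; "joint_efforts": joint torques, N m; "ee_pos": TCP position; "tcp_rot": TCP orientation; "wrist_force": force on the tool from outside, world axes, zero at the start; "torque": the same for the moment, N m; "opening": finger opening in m; "grasp_force": force on a finger pad.
Only numpy, scipy, OpenCV 4.12 (cv2) and the standard library are available. Lean on these libraries where they do the work, as an engineer would, in place of code of your own. Each camera call takes 0.05 s, during which the arm holds its last target. There are 200 camera calls.

## Working session

There is one attempt and no reset: what is moved stays moved. The work goes in short steps, Python scripts to look and compute and a shell command to move; the robot and the scene stay as the last step left them, time stands still between calls to the robot, and variables do not carry over. Pictures are saved under pics/ and viewed, at most 14 in all, crops included, and the job is handed in when it is done.

```bash
ls; mkdir -p pics
python3 - <<'E'
from workcell import telemetry, optics
import cv2
for n in("top","side"):
    c=optics.camera(n); cv2.imwrite(f"pics/{n}0.png",c["color"][:,:,::-1]); print(n,c["K"].tolist(),c["extrinsics"].round(4).tolist())
print(telemetry.get_obs())
E
```

```text
pics
top [[566.726190134484, 0.0, 313.39340196587335], [0.0, 566.726190134484, 233.0141283903737], [0.0, 0.0, 1.0]] [[0.0198, -0.991, 0.1325, 0.336], [-0.9997, -0.0215, -0.0113, 0.0031], [0.0141, -0.1322, -0.9911, 1.4034], [0.0, 0.0, 0.0, 1.0]]
side [[531.8539976051763, 0.0, 317.6759663304449], [0.0, 531.8539976051763, 230.42434930919984], [0.0, 0.0, 1.0]] [[-0.7452, -0.4466, 0.4953, -0.1423], [-0.6666, 0.4766, -0.5732, 0.7566], [0.0199, -0.7573, -0.6528, 0.944], [0.0, 0.0, 0.0, 1.0]]
{'time': 0.1, 'q': array([-6.90966720e+01,  5.00907998e+00,  1.00380543e+01,  9.51017661e+01,
       -2.44431413e-05,  9.00001170e+01]), 'qd': array([-0.00561006, -0.10494639,  0.12029342,  0.11828043, -0.05129759,
        0.05740397]), 'joint_efforts': array([-4.69982042e-04, -5.21560156e+01,  4.65653622e+01,  1.60506566e-02,
        2.31844189e-05, -8.53100460e-06]), 'ee_pos': array([ 0.19615479, -0.51358943,  0.23063471]), 'tcp_rot': array([-1.79927208e+02,  2.45917151e-05,  2.09032111e+01]), 'wrist_force': array([-0.22892495,  0.62051857,  0.05530935]), 'torque': array([ 0.03205441, -0.02359244,  0.0317097 ]), 'grasp_force': 0.0, 'opening': 0.08520089889887547}
```

View pics/top0.png

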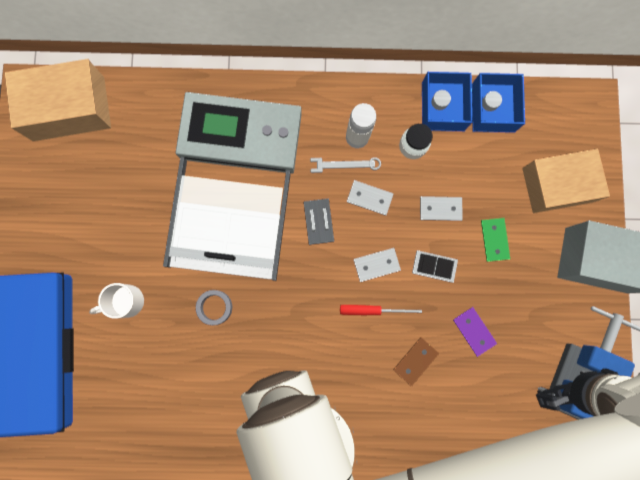

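View pics/side0.png

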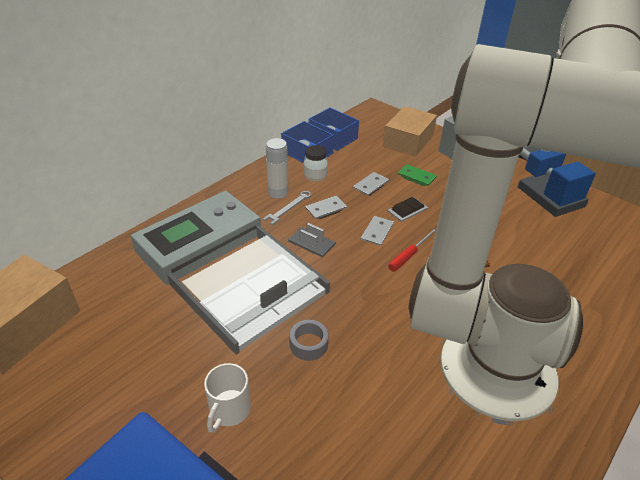

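The top view shows four candidates for the pads. Three are steel side up, at about (370,197), (441,208) and (377,265), and one is lining up at (435,265). The green (496,240), purple (475,331) and brown (416,361) pieces are look-alikes, so I leave them alone. The stand is at (318,222) and the guard grip at (220,257), shut. I'll confirm this with one enlarged crop and measure by colour.

```bash
cat > lib.py <<'E'
import numpy as np, cv2
from scipy.spatial.transform import Rotation as Ro
from workcell import telemetry, optics
def ray(c,p,z):
    d=c["extrinsics"][:3,:3]@np.linalg.inv(c["K"])@np.array([p[0],p[1],1.]); o=c["extrinsics"][:3,3]
    return o+d*(z-o[2])/d[2]
def proj(c,P):
    E=np.linalg.inv(c["extrinsics"]); q=c["K"]@(E[:3,:3]@np.array(P,float)+E[:3,3]); return q[:2]/q[2]
def rects(c,mask,z,amin=300,amax=4000):
    out=[]
    for k in cv2.findContours(mask.astype(np.uint8),cv2.RETR_EXTERNAL,cv2.CHAIN_APPROX_NONE)[0]:
        if not amin<cv2.contourArea(k)<amax: continue
        w=np.array([ray(c,p[0],z)[:2] for p in k],np.float32)*1000
        (x,y),(a,b),t=cv2.minAreaRect(w)
        if a<b: a,b,t=b,a,t+90
        px=k[:,0].mean(0); t=(t+90)%180-90
        out.append((px.round(),np.round([x,y,a,b,t],1)))
    return out
E
python3 - <<'E'
from lib import *
c=optics.camera("top"); im=c["color"]; hsv=cv2.cvtColor(im,cv2.COLOR_RGB2HSV)
cv2.imwrite("pics/crop1.png",cv2.resize(im[90:300,160:500,::-1],(782,483),interpolation=cv2.INTER_CUBIC))
g=(hsv[:,:,1]<40)&(hsv[:,:,2]>120); g=cv2.morphologyEx(g.astype(np.uint8),cv2.MORPH_CLOSE,np.ones((5,5)))
for r in rects(c,g,.018): print("grey",r)
d=(hsv[:,:,2]<110)&(hsv[:,:,1]<60)
for z in(.018,.044): 
  for r in rects(c,d,z,100): print("dark",z,r)
E
```

```text
grey (array([277., 393.]), array([133.7,  65.5, 165. ,  61.3, -70. ]))
grey (array([213., 307.]), array([335.3, 227.2,  83.2,  81.6,  80.8]))
grey (array([117., 302.]), array([346.2, 455.5, 117.5,  84.6,  77.3]))
grey (array([435., 266.]), array([ 446. , -311.8,  102.8,   57.3,   78.2]))
grey (array([377., 264.]), array([ 447. , -169.7,  103.7,   57.6,  -72.7]))
grey (array([441., 208.]), array([ 590.9, -328.1,  103.6,   55.6,  -88.7]))
grey (array([369., 197.]), array([ 613.7, -151.1,  103. ,   57.9,   72. ]))
grey (array([342., 164.]), array([695.1, -90. , 173.5,  36. , -88.6]))
grey (array([360., 125.]), array([ 799.3, -127.4,  116.6,   63.4,  -12.9]))
dark 0.018 (array([605., 403.]), array([ 129.7, -720.1,   53.3,   47.6,    9.2]))
dark 0.018 (array([575., 386.]), array([ 164. , -650.7,  173.2,  145.7,  -34.3]))
dark 0.018 (array([ 67., 351.]), array([225.5, 568.3, 101.3,  21.3,   4.5]))
dark 0.018 (array([435., 266.]), array([ 446.7, -313. ,   83.5,   44.9,   78.1]))
dark 0.018 (array([219., 256.]), array([459.7, 217.1,  74.8,  12.2,  84.1]))
dark 0.018 (array([590., 267.]), arr
[... 299 characters left out ...]
([605., 403.]), array([ 133.6, -706.6,   52.3,   46.8,    9.2]))
dark 0.044 (array([575., 386.]), array([ 167.2, -638.4,  169.9,  142.9,  -34.3]))
dark 0.044 (array([ 67., 351.]), array([227.6, 557.7,  99.4,  20.9,   4.5]))
dark 0.044 (array([435., 266.]), array([ 444.7, -307.1,   82. ,   44. ,   78.1]))
dark 0.044 (array([219., 256.]), array([457.4, 213.1,  73.4,  11.9,  84.1]))
dark 0.044 (array([590., 267.]), array([ 476.7, -714.1,  198.8,  148.7,   78.6]))
dark 0.044 (array([232., 173.]), array([640.3, 185.7, 287.2, 120.2,  87.5]))
dark 0.044 (array([418., 136.]), array([ 765.2, -268.6,   65.5,   59.9,  -43.8]))
dark 0.044 (array([218., 125.]), array([783.6, 229.2, 142. , 100.3,  84. ]))
```

View pics/crop1.png

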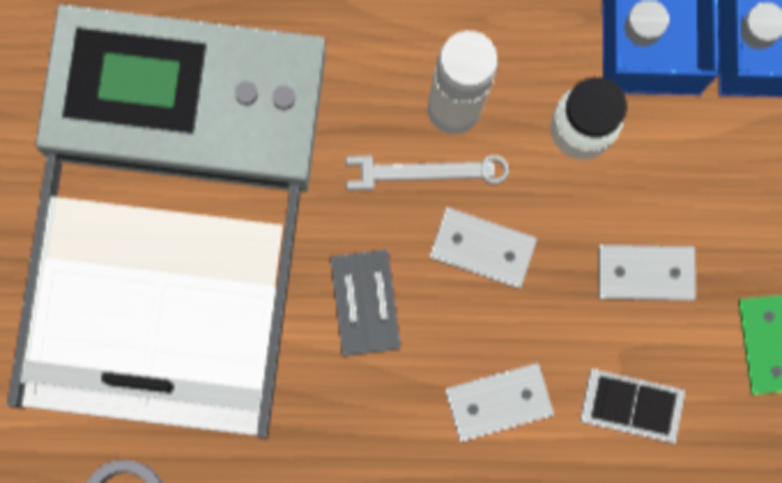

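The crop confirms it: the steel-up pads A (370,197), B (441,208) and C (377,265), and the lining-up pad D (435,265), measure 104 x 58 mm, as listed. Next I measure the stand, station and grip.

Run:
```python
from lib import *
c=optics.camera("top"); im=c["color"]; hsv=cv2.cvtColor(im,cv2.COLOR_RGB2HSV)
roi=np.zeros((480,640),np.uint8); roi[190:255,295:345]=1
m=roi&((hsv[:,:,1]<70)).astype(np.uint8)
for r in rects(c,m,.008): print("foot",r)
w=roi&((hsv[:,:,1]<60)&(hsv[:,:,2]>150)).astype(np.uint8)
for r in rects(c,w,.044,15): print("wall",r)
f=lambda p,z:(ray(c,(160+p[0]/2.3-.2,90+p[1]/2.3-.2),z)*1000).round(1)
R=[f((14,404),.036),f((264,436),.036)]; print("rail ends",R)
H=[f(p,.06) for p in((65,6),(325,38),(306,187),(38,150))]; print("housing",H)
roi[:]=0; roi[235:275,195:245]=1
for z in(.08,.06): print("grip",z,rects(c,roi&((hsv[:,:,2]<80)).astype(np.uint8),z,30))
```

```text
foot (array([318., 221.]), array([552.8, -24.8, 108.9,  62.8,   8.3]))
wall (array([312., 219.]), array([551.8,  -9. ,  49.4,   7.2,   8.2]))
wall (array([325., 218.]), array([555.3, -40.8,  50. ,   7.3,   8. ]))
rail ends [array([432.3, 341. ,  36. ]), array([404.2,  78.6,  36. ])]
housing [array([858.5, 303.7,  60. ]), array([829.8,  24.3,  60. ]), array([665.9,  40.6,  60. ]), array([699.3, 324.3,  60. ])]
grip 0.08 [(array([220., 256.]), array([453.8, 206.4,  69.2,  10.4,  84.1]))]
grip 0.06 [(array([220., 256.]), array([455.5, 209.5,  70.2,  10.6,  84.1]))]
```

The stand is at (553,-25) mm with its slot yaw at 8.1°. The station yaw is about -6° with its origin near (501,201). The grip top is at (454,206), which puts the guard about 30 mm open. The plan is to grip the guard and slide it about 170 mm along station +x.

```bash
cat >> lib.py <<'E'
def RT(yaw,tilt=0):   # tool down, yaw deg, then turned by tilt about its own y
    return Ro.from_euler("z",yaw,degrees=True)*Ro.from_euler("x",180,degrees=True)*Ro.from_euler("y",tilt,degrees=True)
def pose():
    o=telemetry.get_obs(); return o["ee_pos"]*1000, Ro.from_euler("xyz",o["tcp_rot"],degrees=True)
class Plan:           # prints what each leg takes in tool axes: mm and degrees in total and per row
    def __init__(s,p=None,R=None):
        s.p,s.R=pose() if p is None else (np.array(p,float),R)
        print("at",s.p.round(1),s.R.as_euler("xyz",degrees=True).round(1))
    def shift(s,p,n=None,vmax=40):
        d=s.R.inv().apply(np.array(p,float)-s.p); n=n or int(max(1,np.ceil(np.abs(d).max()/vmax)))
        k=np.round(d/n,1); s.p=s.p+s.R.apply(k*n); print("shift",n,"x t",k)
    def turn(s,R,n=None,vmax=9.5):
        r=np.degrees((s.R.inv()*R).as_rotvec()); n=n or int(max(1,np.ceil(np.abs(r).max()/vmax)))
        k=np.round(r/n,1); s.R=s.R*Ro.from_rotvec(np.radians(k*n)); print("turn",n,"x a",k)
E
python3 - <<'E'
from lib import *
P=Plan(); P.turn(RT(84)); P.shift([454,206,130]); P.shift([454,206,52]); P.shift([454+167*.9945,206-167*.1045,52]); P.shift([621,188,140])
E
```

```text
at [ 196.2 -513.7  230.9] [-180.    -0.    20.9]
turn 7 x a [-0. -0. -9.]
shift 19 x t [39.1  9.5  5.3]
shift 2 x t [-0.  -0.3 39.3]
shift 5 x t [ 0.  33.4 -0. ]
shift 3 x t [ -0.    0.3 -29.3]
```

```bash
python3 -m handwheel '[{"az":-9,"jaw":0.1},{"az":-9,"jaw":0.1},{"az":-9,"jaw":0.1},{"az":-9,"jaw":0.1},{"az":-9,"jaw":0.1},{"az":-9,"jaw":0.1},{"az":-9,"jaw":0.1},{"tx":0.025,"ty":0.006,"tz":0,"jaw":0.1},{"tx":0.049,"ty":0.012,"tz":0,"jaw":0.1},{"tx":0.049,"ty":0.012,"tz":0,"jaw":0.1}]' 40
python3 -m handwheel '[{"tx":0.049,"ty":0.012,"tz":0,"jaw":0.1},{"tx":0.049,"ty":0.012,"tz":0,"jaw":0.1},{"tx":0.049,"ty":0.012,"tz":0,"jaw":0.1},{"tx":0.049,"ty":0.012,"tz":0,"jaw":0.1},{"tx":0.049,"ty":0.012,"tz":0,"jaw":0.1},{"tx":0.049,"ty":0.012,"tz":0.01,"jaw":0.1},{"tx":0.049,"ty":0.012,"tz":0.02,"jaw":0.1},{"tx":0.049,"ty":0.012,"tz":0.03,"jaw":0.1},{"tx":0.049,"ty":0.012,"tz":0.03,"jaw":0.1},{"tx":0.049,"ty":0.012,"tz":0.01,"jaw":0.1}]'
python3 - <<'E'
from lib import *
P=Plan(); P.turn(RT(84)); P.shift([454,206,130]); P.shift([454,206,52])
E
```

```text
at [ 196.2 -513.7  230.9] [-180.    -0.    20.9]
turn 7 x a [-0. -0. -9.]
shift 19 x t [39.1  9.5  5.3]
shift 2 x t [-0.  -0.3 39.3]$[0]: bad value
$[0]: bad value
```

```bash
python3 -m handwheel '[{"tx":0,"ty":0,"tz":0,"ax":0,"ay":0,"az":-9,"jaw":0.1},{"tx":0,"ty":0,"tz":0,"ax":0,"ay":0,"az":-9,"jaw":0.1},{"tx":0,"ty":0,"tz":0,"ax":0,"ay":0,"az":-9,"jaw":0.1},{"tx":0,"ty":0,"tz":0,"ax":0,"ay":0,"az":-9,"jaw":0.1},{"tx":0,"ty":0,"tz":0,"ax":0,"ay":0,"az":-9,"jaw":0.1},{"tx":0,"ty":0,"tz":0,"ax":0,"ay":0,"az":-9,"jaw":0.1},{"tx":0,"ty":0,"tz":0,"ax":0,"ay":0,"az":-9,"jaw":0.1},{"tx":0.025,"ty":0.006,"tz":0,"ax":0,"ay":0,"az":0,"jaw":0.1},{"tx":0.049,"ty":0.012,"tz":0,"ax":0,"ay":0,"az":0,"jaw":0.1},{"tx":0.049,"ty":0.012,"tz":0,"ax":0,"ay":0,"az":0,"jaw":0.1}]' 40; python3 -m handwheel --help | head -20
```

```text
time: 1.45
ee_pos: [0.2392, -0.3934, 0.2309]
tcp_rot: [-180.0, -0.0, 83.8]
wrist_force: [0.6, -0.2, 0.8]
opening: 0.0471
grasp_force: 0.0invalid input: not JSON, or not a number
```

```bash
python3 -m handwheel '[{"tx":0.049,"ty":0.012,"tz":0,"ax":0,"ay":0,"az":0,"jaw":0.1},{"tx":0.049,"ty":0.012,"tz":0,"ax":0,"ay":0,"az":0,"jaw":0.1},{"tx":0.049,"ty":0.012,"tz":0,"ax":0,"ay":0,"az":0,"jaw":0.1},{"tx":0.049,"ty":0.012,"tz":0,"ax":0,"ay":0,"az":0,"jaw":0.1},{"tx":0.049,"ty":0.012,"tz":0,"ax":0,"ay":0,"az":0,"jaw":0.1},{"tx":0.049,"ty":0.012,"tz":0.01,"ax":0,"ay":0,"az":0,"jaw":0.1},{"tx":0.049,"ty":0.012,"tz":0.02,"ax":0,"ay":0,"az":0,"jaw":0.1},{"tx":0.049,"ty":0.012,"tz":0.03,"ax":0,"ay":0,"az":0,"jaw":0.1},{"tx":0.049,"ty":0.012,"tz":0.03,"ax":0,"ay":0,"az":0,"jaw":0.1},{"tx":0.049,"ty":0.012,"tz":0.01,"ax":0,"ay":0,"az":0,"jaw":0.1}]'
python3 - <<'E'
from lib import *
P=Plan(); P.turn(RT(84)); P.shift([454,206,130]); P.shift([454,206,52])
E
```

```text
time: 2.7
ee_pos: [0.4099, 0.0814, 0.1295]
tcp_rot: [-179.9, 0.0, 83.9]
wrist_force: [1.0, -0.1, 0.8]
opening: 0.0469
grasp_force: 0.0
at [409.9  81.4 129.5] [-179.9    0.    83.9]
turn 1 x a [-0.1  0.  -0.1]
shift 4 x t [32.1  7.7 -0.1]
shift 2 x t [ 0.1  0.  38.9]
```

Descend over the grip, close on it, and slide it open.

```bash
python3 -m handwheel '[{"tx":0.032,"ty":0.0077,"tz":0,"ax":0,"ay":0,"az":0,"jaw":0.1},{"tx":0.032,"ty":0.0077,"tz":0,"ax":0,"ay":0,"az":0,"jaw":0.1},{"tx":0.032,"ty":0.0077,"tz":0,"ax":0,"ay":0,"az":0,"jaw":0.1},{"tx":0.032,"ty":0.0077,"tz":0,"ax":0,"ay":0,"az":0,"jaw":0.1},{"tx":0,"ty":0,"tz":0.026,"ax":0,"ay":0,"az":0,"jaw":0.1},{"tx":0,"ty":0,"tz":0.026,"ax":0,"ay":0,"az":0,"jaw":0.1},{"tx":0,"ty":0,"tz":0.025,"ax":0,"ay":0,"az":0,"jaw":0.1},{"tx":0,"ty":0,"tz":0,"ax":0,"ay":0,"az":0,"jaw":-1},{"tx":0,"ty":0,"tz":0,"ax":0,"ay":0,"az":0,"jaw":-1},{"tx":0,"ty":0,"tz":0,"ax":0,"ay":0,"az":0,"jaw":-1}]' 40
python3 -m handwheel '[{"tx":0,"ty":0,"tz":0,"ax":0,"ay":0,"az":0,"jaw":-1},{"tx":0,"ty":0.021,"tz":0,"ax":0,"ay":0,"az":0,"jaw":-1},{"tx":0,"ty":0.021,"tz":0,"ax":0,"ay":0,"az":0,"jaw":-1},{"tx":0,"ty":0.021,"tz":0,"ax":0,"ay":0,"az":0,"jaw":-1},{"tx":0,"ty":0.021,"tz":0,"ax":0,"ay":0,"az":0,"jaw":-1},{"tx":0,"ty":0.021,"tz":0,"ax":0,"ay":0,"az":0,"jaw":-1},{"tx":0,"ty":0.021,"tz":0,"ax":0,"ay":0,"az":0,"jaw":-1},{"tx":0,"ty":0.021,"tz":0,"ax":0,"ay":0,"az":0,"jaw":-1},{"tx":0,"ty":0.02,"tz":0,"ax":0,"ay":0,"az":0,"jaw":-1},{"tx":0,"ty":0,"tz":0,"ax":0,"ay":0,"az":0,"jaw":-1}]'
```

```text
time: 3.95
ee_pos: [0.4551, 0.2039, 0.0553]
tcp_rot: [179.9, -0.0, 83.9]
wrist_force: [-2.0, -1.6, 0.9]
opening: 0.0112
grasp_force: 41.5
time: 5.2
ee_pos: [0.6226, 0.1866, 0.0553]
tcp_rot: [179.8, -0.1, 83.9]
wrist_force: [2.7, 3.7, 5.1]
opening: 0.0113
grasp_force: 42.3
```

```bash
python3 -m handwheel '[{"tx":0,"ty":0,"tz":0,"ax":0,"ay":0,"az":0,"jaw":0},{"tx":0,"ty":0,"tz":0,"ax":0,"ay":0,"az":0,"jaw":0},{"tx":0,"ty":0,"tz":-0.03,"ax":0,"ay":0,"az":0,"jaw":0},{"tx":0,"ty":0,"tz":-0.04,"ax":0,"ay":0,"az":0,"jaw":0},{"tx":0,"ty":0,"tz":-0.03,"ax":0,"ay":0,"az":0,"jaw":0.6},{"tx":-0.047,"ty":-0.012,"tz":0,"ax":0,"ay":0,"az":0,"jaw":0.6},{"tx":-0.047,"ty":-0.012,"tz":0,"ax":0,"ay":0,"az":0,"jaw":0.6},{"tx":-0.047,"ty":-0.012,"tz":0,"ax":0,"ay":0,"az":0,"jaw":0.6},{"tx":-0.047,"ty":-0.012,"tz":0,"ax":0,"ay":0,"az":0,"jaw":0.6},{"tx":-0.047,"ty":-0.012,"tz":0,"ax":0,"ay":0,"az":0,"jaw":0.6}]'
python3 - <<'E'
from lib import *
c=optics.camera("top"); im=c["color"]
cv2.imwrite("pics/top2.png",cv2.resize(im[80:300,150:500,::-1],(795,500),interpolation=cv2.INTER_CUBIC))
P=Plan(); P.turn(RT(78.2)); P.shift([446.7,-313,140]); P.shift([446.7,-313,12])
E
```

```text
time: 6.45
ee_pos: [0.5348, -0.0425, 0.1542]
tcp_rot: [-180.0, 0.0, 83.9]
wrist_force: [0.5, -0.6, -0.1]
opening: 0.0683
grasp_force: 0.0
at [533.2 -46.5 154.5] [-1.80e+02  1.00e-01  8.38e+01]
turn 1 x a [-0.   0.1  5.6]
shift 7 x t [-39.8  -4.3   2.1]
shift 4 x t [ 0.  0. 32.]
```

View pics/top2.png

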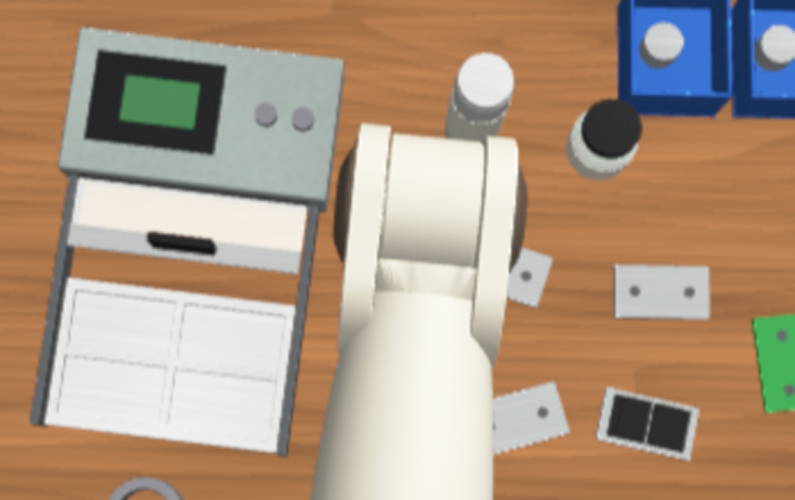

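The guard is open and the pocket plate's four pockets are visible. The plate corners in the crop are near (70,278), (297,305), (278,450) and (46,422). I'll measure the plate and the grip by mask.

Run:
```python
from lib import *
c=optics.camera("top"); hsv=cv2.cvtColor(c["color"],cv2.COLOR_RGB2HSV)
roi=np.zeros((480,640),np.uint8); roi[195:285,160:290]=1
m=roi&((hsv[:,:,1]<30)&(hsv[:,:,2]>190)).astype(np.uint8); m=cv2.morphologyEx(m,cv2.MORPH_OPEN,np.ones((5,5)))
m=cv2.morphologyEx(m,cv2.MORPH_CLOSE,np.ones((5,5)))
print(rects(c,m,.018,500,20000))
roi[:]=0; roi[170:200,205:255]=1
print("grip",rects(c,roi&(hsv[:,:,2]<80).astype(np.uint8),.08,30))
```

```text
[(array([224., 240.]), array([499.3, 204.5, 249. , 160.1,  84.1]))]
grip [(array([229., 187.]), array([619. , 189.7,  70.7,  14.4,  84. ]))]
```

```bash
python3 -m handwheel '[{"tx":0,"ty":0,"tz":0,"ax":0,"ay":0,"az":5.6,"jaw":0.6},{"tx":-0.04,"ty":-0.0043,"tz":0,"ax":0,"ay":0,"az":0,"jaw":0.6},{"tx":-0.04,"ty":-0.0043,"tz":0,"ax":0,"ay":0,"az":0,"jaw":0.6},{"tx":-0.04,"ty":-0.0043,"tz":0,"ax":0,"ay":0,"az":0,"jaw":0.6},{"tx":-0.04,"ty":-0.0043,"tz":0,"ax":0,"ay":0,"az":0,"jaw":0.6},{"tx":-0.04,"ty":-0.0043,"tz":0.01,"ax":0,"ay":0,"az":0,"jaw":0.6},{"tx":-0.04,"ty":-0.0043,"tz":0.02,"ax":0,"ay":0,"az":0,"jaw":0.6},{"tx":-0.038,"ty":-0.0043,"tz":0.03,"ax":0,"ay":0,"az":0,"jaw":0.6},{"tx":0,"ty":0,"tz":0.01,"ax":0,"ay":0,"az":0,"jaw":0.6},{"tx":0,"ty":0,"tz":0,"ax":0,"ay":0,"az":0,"jaw":0.6}]'
python3 - <<'E'
from lib import *
P=Plan(); P.turn(RT(78.2)); P.shift([446.7,-313,11])
E
```

```text
time: 7.8
ee_pos: [0.45, -0.3065, 0.0836]
tcp_rot: [-179.9, -0.1, 78.3]
wrist_force: [-0.5, -0.6, 0.1]
opening: 0.0681
grasp_force: 0.0
at [ 450.  -306.5   83.6] [-1.799e+02 -1.000e-01  7.830e+01]
turn 1 x a [-0.1 -0.1  0.1]
shift 2 x t [-3.5 -1.  36.3]
```

The plate measures 249 x 160 mm with its centre at (499.3,204.5) and yaw at -5.9°. Now I pick D by its lining.

```bash
python3 -m handwheel '[{"tx":-0.0035,"ty":-0.001,"tz":0.02,"ax":0,"ay":0,"az":0,"jaw":0.6},{"tx":-0.003,"ty":-0.001,"tz":0.02,"ax":0,"ay":0,"az":0,"jaw":0.6},{"tx":0,"ty":0,"tz":0.02,"ax":0,"ay":0,"az":0,"jaw":0.6},{"tx":0,"ty":0,"tz":0.01,"ax":0,"ay":0,"az":0,"jaw":0.6},{"tx":0,"ty":0,"tz":0.006,"ax":0,"ay":0,"az":0,"jaw":0.6},{"tx":0,"ty":0,"tz":0,"ax":0,"ay":0,"az":0,"jaw":0.6},{"tx":0,"ty":0,"tz":0,"ax":0,"ay":0,"az":0,"jaw":0.6},{"tx":0,"ty":0,"tz":0,"ax":0,"ay":0,"az":0,"jaw":0.3},{"tx":0,"ty":0,"tz":0,"ax":0,"ay":0,"az":0,"jaw":-1},{"tx":0,"ty":0,"tz":0,"ax":0,"ay":0,"az":0,"jaw":-1}]' 70
python3 - <<'E'
from lib import *
P=Plan(); P.turn(RT(78.2));
E
```

```text
time: 9.05
ee_pos: [0.4473, -0.3136, 0.0092]
tcp_rot: [179.9, 0.0, 78.3]
wrist_force: [-1.2, 2.0, 5.6]
opening: 0.0435
grasp_force: 71.8
at [ 447.3 -313.6    9.2] [179.9   0.   78.3]
turn 1 x a [0.1 0.  0.1]
```

Run:
```python
from lib import *
P=Plan(); P.shift([447.3,-313.6,100]); P.turn(RT(84.1)); P.shift([541.3,260.5,100]); P.shift([541.3,260.5,30]); P.shift([541.3,260.5,19.2])
```

```text
at [ 447.3 -313.6    9.2] [179.9   0.   78.3]
shift 3 x t [ -0.    0.  -30.3]
turn 1 x a [ 0.1  0.  -5.8]
shift 15 x t [38.7  2.3 -0. ]
shift 2 x t [ 0.1  0.  34.9]
shift 1 x t [-0.   0.1 10.8]
```

```bash
python3 -m handwheel '[{"tx":0,"ty":0,"tz":-0.03,"ax":0,"ay":0,"az":0,"jaw":-1},{"tx":0,"ty":0,"tz":-0.03,"ax":0,"ay":0,"az":0,"jaw":-1},{"tx":0,"ty":0,"tz":-0.03,"ax":0,"ay":0,"az":0,"jaw":-1},{"tx":0,"ty":0,"tz":0,"ax":0,"ay":0,"az":-5.8,"jaw":-1},{"tx":0.0387,"ty":0.0023,"tz":0,"ax":0,"ay":0,"az":0,"jaw":-1},{"tx":0.0387,"ty":0.0023,"tz":0,"ax":0,"ay":0,"az":0,"jaw":-1},{"tx":0.0387,"ty":0.0023,"tz":0,"ax":0,"ay":0,"az":0,"jaw":-1},{"tx":0.0387,"ty":0.0023,"tz":0,"ax":0,"ay":0,"az":0,"jaw":-1},{"tx":0.0387,"ty":0.0023,"tz":0,"ax":0,"ay":0,"az":0,"jaw":-1},{"tx":0.0387,"ty":0.0023,"tz":0,"ax":0,"ay":0,"az":0,"jaw":-1}]'
python3 -m handwheel '[{"tx":0.0387,"ty":0.0023,"tz":0,"ax":0,"ay":0,"az":0,"jaw":-1},{"tx":0.0387,"ty":0.0023,"tz":0,"ax":0,"ay":0,"az":0,"jaw":-1},{"tx":0.0387,"ty":0.0023,"tz":0,"ax":0,"ay":0,"az":0,"jaw":-1},{"tx":0.0387,"ty":0.0023,"tz":0,"ax":0,"ay":0,"az":0,"jaw":-1},{"tx":0.0387,"ty":0.0023,"tz":0,"ax":0,"ay":0,"az":0,"jaw":-1},{"tx":0.0387,"ty":0.0023,"tz":0,"ax":0,"ay":0,"az":0,"jaw":-1},{"tx":0.0387,"ty":0.0023,"tz":0,"ax":0,"ay":0,"az":0,"jaw":-1},{"tx":0.0387,"ty":0.0023,"tz":0,"ax":0,"ay":0,"az":0,"jaw":-1},{"tx":0.0387,"ty":0.0023,"tz":0,"ax":0,"ay":0,"az":0,"jaw":-1},{"tx":0,"ty":0,"tz":0.03,"ax":0,"ay":0,"az":0,"jaw":-1}]'
python3 -m handwheel '[{"tx":0,"ty":0,"tz":0.02,"ax":0,"ay":0,"az":0,"jaw":-1},{"tx":0,"ty":0,"tz":0,"ax":0,"ay":0,"az":0,"jaw":-1},{"tx":0,"ty":0,"tz":0,"ax":0,"ay":0,"az":0,"jaw":-1},{"tx":0,"ty":0,"tz":0,"ax":0,"ay":0,"az":0,"jaw":-1},{"tx":0,"ty":0,"tz":0,"ax":0,"ay":0,"az":0,"jaw":-1},{"tx":0,"ty":0,"tz":0,"ax":0,"ay":0,"az":0,"jaw":-1},{"tx":0,"ty":0,"tz":0,"ax":0,"ay":0,"az":0,"jaw":-1},{"tx":0,"ty":0,"tz":0,"ax":0,"ay":0,"az":0,"jaw":-1},{"tx":0,"ty":0,"tz":0,"ax":0,"ay":0,"az":0,"jaw":-1},{"tx":0,"ty":0,"tz":0,"ax":0,"ay":0,"az":0,"jaw":-1}]'
python3 - <<'E'
from lib import *
P=Plan();  P.turn(RT(84.1)); P.shift([541.3,260.5,30]); P.shift([541.3,260.5,19.2])
c=optics.camera("side"); im=c["color"]
cv2.imwrite("pics/side1.png",cv2.resize(im[180:400,130:400,::-1],(736,600),interpolation=cv2.INTER_CUBIC))
E
```

```text
time: 10.3
ee_pos: [0.4845, -0.0825, 0.098]
tcp_rot: [-180.0, -0.0, 84.1]
wrist_force: [0.7, -0.3, -2.2]
opening: 0.0439
grasp_force: 72.6
time: 11.55
ee_pos: [0.5422, 0.2636, 0.0695]
tcp_rot: [179.8, -0.1, 84.3]
wrist_force: [0.7, -1.5, -3.5]
opening: 0.0432
grasp_force: 72.7
time: 12.8
ee_pos: [0.541, 0.2606, 0.0483]
tcp_rot: [-180.0, 0.0, 84.1]
wrist_force: [0.1, -0.6, -3.7]
opening: 0.0436
grasp_force: 72.6
at [541.  260.6  48.3] [-180.     0.    84.1]
turn 1 x a [-0.  0.  0.]
shift 1 x t [-0.   0.3 18.3]
shift 1 x t [-0.   0.  10.8]
```

View pics/side1.png

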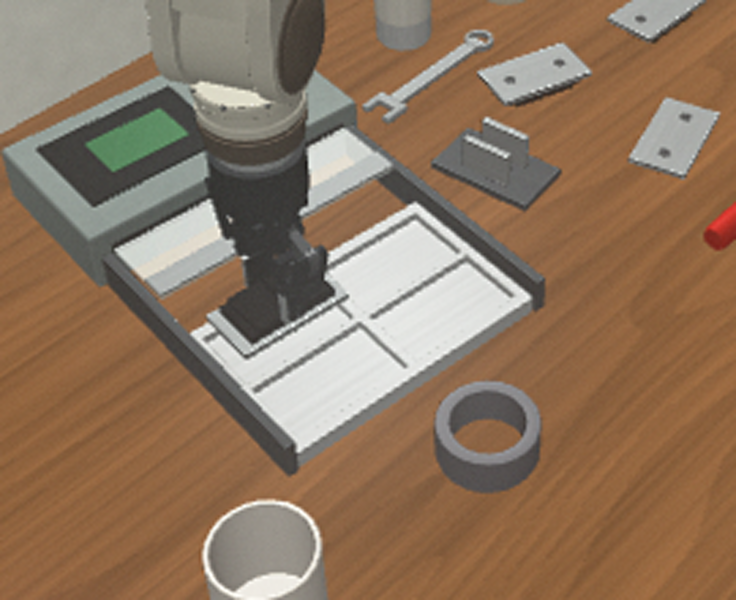

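The held pad is level over the back-left pocket, at about (280,310) in the crop. I lower it, release and lift.

```bash
python3 -m handwheel '[{"tx":0,"ty":0.0003,"tz":0.01,"ax":0,"ay":0,"az":0,"jaw":-1},{"tx":0,"ty":0,"tz":0.01,"ax":0,"ay":0,"az":0,"jaw":-1},{"tx":0,"ty":0,"tz":0.004,"ax":0,"ay":0,"az":0,"jaw":-1},{"tx":0,"ty":0,"tz":0.0025,"ax":0,"ay":0,"az":0,"jaw":-1},{"tx":0,"ty":0,"tz":0.002,"ax":0,"ay":0,"az":0,"jaw":-1},{"tx":0,"ty":0,"tz":0,"ax":0,"ay":0,"az":0,"jaw":-1},{"tx":0,"ty":0,"tz":0,"ax":0,"ay":0,"az":0,"jaw":-1},{"tx":0,"ty":0,"tz":0,"ax":0,"ay":0,"az":0,"jaw":-1},{"tx":0,"ty":0,"tz":0,"ax":0,"ay":0,"az":0,"jaw":-1},{"tx":0,"ty":0,"tz":0,"ax":0,"ay":0,"az":0,"jaw":-1}]'
```

```text
time: 14.1
ee_pos: [0.5413, 0.2605, 0.0198]
tcp_rot: [180.0, -0.0, 84.1]
wrist_force: [-1.5, 0.1, -2.9]
opening: 0.0436
grasp_force: 72.6
```

```bash
python3 -m handwheel '[{"tx":0,"ty":0,"tz":0,"ax":0,"ay":0,"az":0,"jaw":0.4},{"tx":0,"ty":0,"tz":0,"ax":0,"ay":0,"az":0,"jaw":0.4},{"tx":0,"ty":0,"tz":-0.03,"ax":0,"ay":0,"az":0,"jaw":0.4},{"tx":0,"ty":0,"tz":-0.04,"ax":0,"ay":0,"az":0,"jaw":0.4},{"tx":0,"ty":0,"tz":-0.04,"ax":0,"ay":0,"az":0,"jaw":0.4},{"tx":-0.04,"ty":-0.01,"tz":0,"ax":0,"ay":0,"az":0,"jaw":0.8},{"tx":-0.04,"ty":-0.01,"tz":0,"ax":0,"ay":0,"az":0,"jaw":0.8},{"tx":-0.04,"ty":-0.01,"tz":0,"ax":0,"ay":0,"az":0,"jaw":0.8},{"tx":-0.04,"ty":-0.01,"tz":0,"ax":0,"ay":0,"az":0,"jaw":0.8},{"tx":-0.04,"ty":-0.01,"tz":0,"ax":0,"ay":0,"az":0,"jaw":0.8}]'
cat >> lib.py <<'E'
def T(R,p):
    M=np.eye(4); M[:3,:3]=R.as_matrix() if hasattr(R,"as_matrix") else R; M[:3,3]=p; return M
def h(a): a=np.radians(a); return np.array([np.cos(a),np.sin(a),0])
UP=np.array([0,0,1.]); SLOT=np.array([553.4,-24.9,0]); SY=98.1; ST=np.array([499.3,204.5,0]); SYAW=-5.9; LEAN=8
def padT(x,z,p): return T(np.column_stack([x,np.cross(z,x),z]),p)
def pad_down(xy,psi): return padT(h(psi),-UP,[xy[0],xy[1],18])
def pad_slot(dz=0,dy=0):
    a=np.radians(LEAN); n=h(SY); x=np.cos(a)*UP-np.sin(a)*n; z=np.cos(a)*n+np.sin(a)*UP
    return padT(x,z,SLOT+(-12+36*np.tan(a)+.5+dy)*n+(8+dz)*UP+52*x)
def pad_pocket(i,j,dz=0): # i,j = +-1 station x,y
    return padT(-h(SYAW+90),UP,ST+36*i*h(SYAW)+60*j*h(SYAW+90)+(10+dz)*UP)
def grasp(Tp,psi,tilt,q,depth): # pad point q at depth mm behind the TCP along tool z
    R=RT(psi,tilt); c=(Tp@np.r_[q,1])[:3]; return T(R,c+depth*R.as_matrix()[:,2])
def pr(Tt): return Tt[:3,3], Ro.from_matrix(Tt[:3,:3])
PT=-25; PLT=12
E
python3 - <<'E'
from lib import *
c=optics.camera("top"); im=c["color"]; hsv=cv2.cvtColor(im,cv2.COLOR_RGB2HSV)
g=(hsv[:,:,1]<40)&(hsv[:,:,2]>120); g=cv2.morphologyEx(g.astype(np.uint8),cv2.MORPH_CLOSE,np.ones((5,5)))
for r in rects(c,g,.018,800,2600): print("grey",r)
d=(hsv[:,:,2]<110)&(hsv[:,:,1]<60)
for r in rects(c,d,.028,500,2000): print("dark",r)
Tp=pad_down((447,-169.7),107.3)
G=grasp(Tp,107.3,PT,[20,0,3],13.2); p,R=pr(G); print("pick",p.round(1))
P=Plan(); P.shift([p[0],p[1],120]); P.turn(R); P.shift(p+[0,0,40]); P.shift(p);
E
```

```text
time: 15.35
ee_pos: [0.4706, 0.0656, 0.1302]
tcp_rot: [179.9, -0.0, 84.1]
wrist_force: [0.8, 0.1, -0.2]
opening: 0.0766
grasp_force: 0.0
grey (array([629., 369.]), array([ 175.7, -744. ,  436. ,  115.3,   -3.2]))
grey (array([213., 307.]), array([335.6, 226.6,  82.3,  81.5, -88.8]))
grey (array([117., 302.]), array([346.2, 455.5, 117.5,  84.6,  77.3]))
grey (array([377., 264.]), array([ 447.1, -169.7,  103.8,   57.7,  -72.5]))
grey (array([441., 208.]), array([ 590.9, -328.1,  103.6,   55.6,  -88.7]))
grey (array([369., 197.]), array([ 613.7, -151.1,  103. ,   57.9,   72. ]))
grey (array([361., 124.]), array([ 803.5, -126.9,  108.9,   63.4,  -17.1]))
dark (array([570., 387.]), array([ 173.6, -656.1,  160.6,  127.6,  -22.8]))
dark (array([590., 267.]), array([ 478.3, -722.6,  201.2,  150.5,   78.6]))
dark (array([203., 222.]), array([541.3, 257.4,  83.6,  45. ,  84.1]))
dark (array([319., 224.]), array([548.8, -22.8, 105.4,  61.5,   6.6]))
dark (array([208., 187.]), array([561.8, 194.4, 291.1, 279.9,  86.2]))
pick [ 442.7 -155.9    3. ]
at [469.2  62.5 130.4] [1.8e+02 1.0e-01 8.4e+01]
shift 6 x t [-36.7  -0.6   1.8]
turn 3 x a [-1.7 -8.2 -7.6]
shift 2 x t [16.3  0.  34.8]
shift 1 x t [17.   0.  36.2]
```

D sits in its pocket, 3 mm off centre lengthwise, which is within the play. Next I pick pad A with the tool tilted.

```bash
python3 -m handwheel '[{"tx":-0.0367,"ty":-0.0006,"tz":0.002,"ax":0,"ay":0,"az":0,"jaw":0.85},{"tx":-0.0367,"ty":-0.0006,"tz":0.002,"ax":0,"ay":0,"az":0,"jaw":0.85},{"tx":-0.0367,"ty":-0.0006,"tz":0.002,"ax":0,"ay":0,"az":0,"jaw":0.85},{"tx":-0.0367,"ty":-0.0006,"tz":0.002,"ax":0,"ay":0,"az":0,"jaw":0.85},{"tx":-0.0367,"ty":-0.0006,"tz":0.002,"ax":0,"ay":0,"az":0,"jaw":0.85},{"tx":-0.0367,"ty":-0.0006,"tz":0.002,"ax":0,"ay":0,"az":0,"jaw":0.85},{"tx":0,"ty":0,"tz":0,"ax":-1.7,"ay":-8.2,"az":-7.6,"jaw":0.85},{"tx":0,"ty":0,"tz":0,"ax":-1.7,"ay":-8.2,"az":-7.6,"jaw":0.85},{"tx":0,"ty":0,"tz":0,"ax":-1.7,"ay":-8.2,"az":-7.6,"jaw":0.85},{"tx":0.016,"ty":0,"tz":0.034,"ax":0,"ay":0,"az":0,"jaw":0.85}]'
python3 - <<'E'
from lib import *
Tp=pad_down((447,-169.7),107.3)
G=grasp(Tp,107.3,PT,[20,0,3],13.2); p,R=pr(G)
P=Plan(); P.turn(R); P.shift(p+[0,0,40]); P.shift(p);
E
```

```text
time: 16.65
ee_pos: [0.4461, -0.1501, 0.0824]
tcp_rot: [179.4, 24.0, 106.1]
wrist_force: [1.1, -0.2, 0.2]
opening: 0.079
grasp_force: 0.0
at [ 446.1 -150.1   82.4] [179.4  24.  106.1]
turn 1 x a [ 0.1 -1.  -1.1]
shift 1 x t [12.5 -5.  37.6]
shift 1 x t [16.8 -0.  36.2]
```

```bash
python3 -m handwheel '[{"tx":0.0163,"ty":0,"tz":0.0348,"ax":0,"ay":0,"az":0,"jaw":0.85},{"tx":0,"ty":0,"tz":0,"ax":0,"ay":0,"az":0,"jaw":0.85},{"tx":0,"ty":0,"tz":0,"ax":0,"ay":0,"az":0,"jaw":0.85},{"tx":0.0085,"ty":0,"tz":0.018,"ax":0,"ay":0,"az":0,"jaw":0.85},{"tx":0.004,"ty":0,"tz":0.009,"ax":0,"ay":0,"az":0,"jaw":0.85},{"tx":0,"ty":0,"tz":0,"ax":0,"ay":0,"az":0,"jaw":0.85},{"tx":0,"ty":0,"tz":0,"ax":0,"ay":0,"az":0,"jaw":0.85},{"tx":0,"ty":0,"tz":0,"ax":0,"ay":0,"az":0,"jaw":0.85},{"tx":0,"ty":0,"tz":0,"ax":0,"ay":0,"az":0,"jaw":0.85},{"tx":0,"ty":0,"tz":0,"ax":0,"ay":0,"az":0,"jaw":0.85}]' 90
python3 - <<'E'
from lib import *
Tp=pad_down((447,-169.7),107.3)
G=grasp(Tp,107.3,PT,[20,0,3],13.2); p,R=pr(G)
P=Plan(); P.turn(R); P.shift(p);
E
```

```text
time: 17.9
ee_pos: [0.4447, -0.1494, 0.0122]
tcp_rot: [179.7, 23.7, 106.0]
wrist_force: [0.5, 0.1, -0.0]
opening: 0.0787
grasp_force: 0.0
at [ 444.7 -149.4   12.2] [179.7  23.7 106. ]
turn 1 x a [-0.2 -1.3 -1.2]
shift 1 x t [-1.2 -3.8 10.7]
```

```bash
python3 -m handwheel '[{"tx":0,"ty":0,"tz":0,"ax":-0.2,"ay":-1.3,"az":-1.2,"jaw":0.85},{"tx":-0.0012,"ty":-0.0038,"tz":0,"ax":0,"ay":0,"az":0,"jaw":0.85},{"tx":0,"ty":0,"tz":0.006,"ax":0,"ay":0,"az":0,"jaw":0.85},{"tx":0,"ty":0,"tz":0.0045,"ax":0,"ay":0,"az":0,"jaw":0.85},{"tx":0,"ty":0,"tz":0,"ax":0,"ay":0,"az":0,"jaw":0.85},{"tx":0,"ty":0,"tz":0,"ax":0,"ay":0,"az":0,"jaw":0.5},{"tx":0,"ty":0,"tz":0,"ax":0,"ay":0,"az":0,"jaw":0.2},{"tx":0,"ty":0,"tz":0,"ax":0,"ay":0,"az":0,"jaw":-1},{"tx":0,"ty":0,"tz":0,"ax":0,"ay":0,"az":0,"jaw":-1},{"tx":0,"ty":0,"tz":0,"ax":0,"ay":0,"az":0,"jaw":-1}]' 90
python3 - <<'E'
from lib import *
Tp=pad_down((447,-169.7),107.3)
p0,R0=pose(); G=np.linalg.inv(T(R0,p0))@Tp; np.save("G.npy",G)
S=pad_slot(1.5)@np.linalg.inv(G); p,R=pr(S); print("slot",p.round(1),R.as_euler("xyz",degrees=True).round(1))
P=Plan(); P.shift(p0+[0,0,160]); P.turn(R); P.shift(p+[0,0,50]); P.shift(p);
E
```

```text
time: 19.15
ee_pos: [0.4431, -0.1558, 0.0038]
tcp_rot: [180.0, 25.1, 107.3]
wrist_force: [-2.4, 2.2, 6.0]
opening: 0.0549
grasp_force: 95.1
slot [554.  -26.5  77.3] [179.9 -72.9  98.1]
at [ 443.1 -155.8    3.8] [180.   25.1 107.3]
shift 4 x t [-16.9   0.  -36.2]
turn 11 x a [-0.4  8.9  0.9]
shift 4 x t [-0.5 31.9 29.7]
shift 2 x t [-23.9  -0.1   7.3]
```

```bash
python3 -m handwheel '[{"tx":-0.01,"ty":0,"tz":-0.02,"ax":0,"ay":0,"az":0,"jaw":-1},{"tx":-0.0169,"ty":0,"tz":-0.0362,"ax":0,"ay":0,"az":0,"jaw":-1},{"tx":-0.0169,"ty":0,"tz":-0.0362,"ax":0,"ay":0,"az":0,"jaw":-1},{"tx":-0.0169,"ty":0,"tz":-0.0362,"ax":0,"ay":0,"az":0,"jaw":-1},{"tx":0,"ty":0,"tz":0,"ax":-0.4,"ay":8.9,"az":0.9,"jaw":-1},{"tx":0,"ty":0,"tz":0,"ax":-0.4,"ay":8.9,"az":0.9,"jaw":-1},{"tx":0,"ty":0,"tz":0,"ax":-0.4,"ay":8.9,"az":0.9,"jaw":-1},{"tx":0,"ty":0,"tz":0,"ax":-0.4,"ay":8.9,"az":0.9,"jaw":-1},{"tx":0,"ty":0,"tz":0,"ax":-0.4,"ay":8.9,"az":0.9,"jaw":-1},{"tx":0,"ty":0,"tz":0,"ax":-0.4,"ay":8.9,"az":0.9,"jaw":-1}]'
python3 -m handwheel '[{"tx":0,"ty":0,"tz":0,"ax":-0.4,"ay":8.9,"az":0.9,"jaw":-1},{"tx":0,"ty":0,"tz":0,"ax":-0.4,"ay":8.9,"az":0.9,"jaw":-1},{"tx":0,"ty":0,"tz":0,"ax":-0.4,"ay":8.9,"az":0.9,"jaw":-1},{"tx":0,"ty":0,"tz":0,"ax":-0.4,"ay":8.9,"az":0.9,"jaw":-1},{"tx":0,"ty":0,"tz":0,"ax":-0.4,"ay":8.9,"az":0.9,"jaw":-1},{"tx":0,"ty":0,"tz":0,"ax":0,"ay":0,"az":0,"jaw":-1},{"tx":0,"ty":0,"tz":0,"ax":0,"ay":0,"az":0,"jaw":-1},{"tx":0,"ty":0,"tz":0,"ax":0,"ay":0,"az":0,"jaw":-1},{"tx":0,"ty":0,"tz":0,"ax":0,"ay":0,"az":0,"jaw":-1},{"tx":0,"ty":0,"tz":0,"ax":0,"ay":0,"az":0,"jaw":-1}]'
python3 - <<'E'
from lib import *
G=np.load("G.npy"); S=pad_slot(1.5)@np.linalg.inv(G); p,R=pr(S); print("slot",p.round(1))
P=Plan(); P.turn(R); P.shift(p+[0,0,50]); P.shift(p); print(telemetry.get_obs()["q"].round())
E
```

```text
time: 20.4
ee_pos: [0.4433, -0.1568, 0.1456]
tcp_rot: [177.5, -28.7, 103.2]
wrist_force: [0.7, 0.2, -2.9]
opening: 0.0555
grasp_force: 95.8
time: 21.65
ee_pos: [0.4373, -0.1463, 0.1333]
tcp_rot: [179.4, -72.0, 97.8]
wrist_force: [0.4, 0.7, -2.8]
opening: 0.0552
grasp_force: 96.4
slot [554.  -26.5  77.3]
at [ 437.3 -146.3  133.3] [179.4 -72.   97.8]
turn 1 x a [ 0.9  1.  -0.1]
shift 4 x t [ 6.  33.1 24.9]
shift 2 x t [-23.8   0.    7.3]
[-41.  42.  15. 130.  39.  15.]
```

```bash
python3 -m handwheel '[{"tx":0.006,"ty":0.033,"tz":0.025,"ax":0,"ay":0,"az":0,"jaw":-1},{"tx":0.006,"ty":0.033,"tz":0.025,"ax":0,"ay":0,"az":0,"jaw":-1},{"tx":0.006,"ty":0.033,"tz":0.025,"ax":0,"ay":0,"az":0,"jaw":-1},{"tx":0.006,"ty":0.033,"tz":0.025,"ax":0,"ay":0,"az":0,"jaw":-1},{"tx":0,"ty":0,"tz":0,"ax":0.9,"ay":1,"az":-0.1,"jaw":-1},{"tx":0,"ty":0,"tz":0,"ax":0,"ay":0,"az":0,"jaw":-1},{"tx":0,"ty":0,"tz":0,"ax":0,"ay":0,"az":0,"jaw":-1},{"tx":0,"ty":0,"tz":0,"ax":0,"ay":0,"az":0,"jaw":-1},{"tx":0,"ty":0,"tz":0,"ax":0,"ay":0,"az":0,"jaw":-1},{"tx":0,"ty":0,"tz":0,"ax":0,"ay":0,"az":0,"jaw":-1}]'
python3 - <<'E'
from lib import *
G=np.load("G.npy"); S=pad_slot(1.5)@np.linalg.inv(G); p,R=pr(S); print("slot",p.round(1))
P=Plan(); P.turn(R); P.shift(p+[0,0,50]); P.shift(p); print(telemetry.get_obs()["q"].round())
c=optics.camera("top"); a=c["color"][150:300,250:450]; d=optics.camera("side")["color"][150:300,250:450]
cv2.imwrite("pics/slot1.png",cv2.resize(np.vstack([a,d])[:,:,::-1],(400,600)))
E
```

```text
time: 22.9
ee_pos: [0.5552, -0.0284, 0.1249]
tcp_rot: [-179.9, -73.1, 98.0]
wrist_force: [-0.5, -0.8, -2.9]
opening: 0.0556
grasp_force: 96.4
slot [554.  -26.5  77.3]
at [555.2 -28.4 124.9] [-179.9  -73.1   98. ]
turn 1 x a [-0.  -0.1 -0.1]
shift 1 x t [ 2.8 -1.   1.3]
shift 2 x t [-23.9  -0.    7.3]
[-27.  46.  22. 128.  52.  23.]
```

View pics/slot1.png

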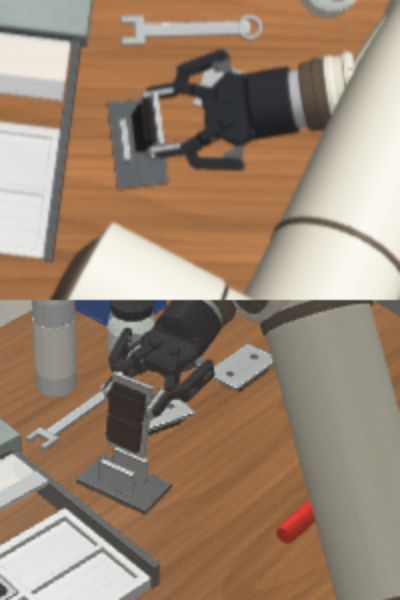

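The pad hangs upright over the stand with its lining towards +y: the stand is at about (137,145) in the upper half and the pad at (127,415) in the lower half. I lower it into the slot.

```bash
python3 -m handwheel '[{"tx":0.0028,"ty":-0.001,"tz":0.0013,"ax":0,"ay":0,"az":0,"jaw":-1},{"tx":-0.012,"ty":0,"tz":0.0037,"ax":0,"ay":0,"az":0,"jaw":-1},{"tx":-0.012,"ty":0,"tz":0.0037,"ax":0,"ay":0,"az":0,"jaw":-1},{"tx":-0.012,"ty":0,"tz":0.0037,"ax":0,"ay":0,"az":0,"jaw":-1},{"tx":-0.006,"ty":0,"tz":0.0018,"ax":0,"ay":0,"az":0,"jaw":-1},{"tx":0,"ty":0,"tz":0,"ax":0,"ay":0,"az":0,"jaw":-1},{"tx":0,"ty":0,"tz":0,"ax":0,"ay":0,"az":0,"jaw":-1},{"tx":0,"ty":0,"tz":0,"ax":0,"ay":0,"az":0,"jaw":-1},{"tx":0,"ty":0,"tz":0,"ax":0,"ay":0,"az":0,"jaw":-1},{"tx":0,"ty":0,"tz":0,"ax":0,"ay":0,"az":0,"jaw":-1}]'
python3 - <<'E'
from lib import *
G=np.load("G.npy"); S=pad_slot(1.5)@np.linalg.inv(G); p,R=pr(S); print("slot",p.round(1))
P=Plan(); P.turn(R); P.shift(p); print(telemetry.get_obs()["q"].round(1))
E
```

```text
time: 24.25
ee_pos: [0.554, -0.0261, 0.0834]
tcp_rot: [-179.9, -73.1, 98.0]
wrist_force: [0.9, 0.1, -1.6]
opening: 0.0552
grasp_force: 96.4
slot [554.  -26.5  77.3]
at [554.  -26.1  83.4] [-179.9  -73.1   98. ]
turn 1 x a [-0.  -0.1 -0. ]
shift 1 x t [-5.9 -0.1  1.5]
[-26.6  48.   20.6 124.4  51.9  22.9]
```

```bash
python3 -m handwheel '[{"tx":-0.002,"ty":0,"tz":0.0006,"ax":0,"ay":0,"az":0,"jaw":-1},{"tx":-0.002,"ty":0,"tz":0.0006,"ax":0,"ay":0,"az":0,"jaw":-1},{"tx":-0.002,"ty":0,"tz":0.0006,"ax":0,"ay":0,"az":0,"jaw":-1},{"tx":0,"ty":0,"tz":0,"ax":0,"ay":0,"az":0,"jaw":-1},{"tx":0,"ty":0,"tz":0,"ax":0,"ay":0,"az":0,"jaw":-1},{"tx":0,"ty":0,"tz":0,"ax":0,"ay":0,"az":0,"jaw":-1},{"tx":0,"ty":0,"tz":0,"ax":0,"ay":0,"az":0,"jaw":-1},{"tx":0,"ty":0,"tz":0,"ax":0,"ay":0,"az":0,"jaw":-1},{"tx":0,"ty":0,"tz":0,"ax":0,"ay":0,"az":0,"jaw":-1},{"tx":0,"ty":0,"tz":0,"ax":0,"ay":0,"az":0,"jaw":-1}]'
```

```text
time: 25.5
ee_pos: [0.554, -0.0261, 0.0769]
tcp_rot: [-179.9, -73.1, 98.0]
wrist_force: [-0.0, 1.3, -2.9]
opening: 0.0552
grasp_force: 96.4
```

```bash
python3 -m handwheel '[{"tx":-0.001,"ty":0,"tz":0.0003,"ax":0,"ay":0,"az":0,"jaw":-1},{"tx":0,"ty":0,"tz":0,"ax":0,"ay":0,"az":0,"jaw":0.45},{"tx":0,"ty":0,"tz":0,"ax":0,"ay":0,"az":0,"jaw":0.65},{"tx":0,"ty":0,"tz":0,"ax":0,"ay":0,"az":0,"jaw":0.8},{"tx":0,"ty":0,"tz":0,"ax":0,"ay":0,"az":0,"jaw":0.8},{"tx":0,"ty":0,"tz":-0.015,"ax":0,"ay":0,"az":0,"jaw":0.8},{"tx":0,"ty":0,"tz":-0.025,"ax":0,"ay":0,"az":0,"jaw":0.8},{"tx":0,"ty":0,"tz":-0.025,"ax":0,"ay":0,"az":0,"jaw":0.8},{"tx":0.02,"ty":0,"tz":-0.01,"ax":0,"ay":0,"az":0,"jaw":0.8},{"tx":0.04,"ty":0,"tz":0,"ax":0,"ay":0,"az":0,"jaw":0.8}]'
python3 -m handwheel '[{"tx":0.04,"ty":0,"tz":0,"ax":0,"ay":0,"az":0,"jaw":0.8},{"tx":0.04,"ty":0,"tz":0,"ax":0,"ay":0,"az":0,"jaw":0.8},{"tx":0,"ty":0,"tz":0,"ax":0,"ay":-9,"az":0,"jaw":0.8},{"tx":0,"ty":0,"tz":0,"ax":0,"ay":-9,"az":0,"jaw":0.8},{"tx":0,"ty":0,"tz":0,"ax":0,"ay":-9,"az":0,"jaw":0.8},{"tx":0,"ty":0,"tz":0,"ax":0,"ay":-9,"az":0,"jaw":0.8},{"tx":0,"ty":0,"tz":0,"ax":0,"ay":-9,"az":0,"jaw":0.8},{"tx":0,"ty":0,"tz":0,"ax":0,"ay":-9,"az":0,"jaw":0.8},{"tx":0,"ty":0,"tz":0,"ax":0,"ay":-9,"az":0,"jaw":0.8},{"tx":0,"ty":0,"tz":0,"ax":0,"ay":-9,"az":0,"jaw":0.8}]'
python3 - <<'E'
from lib import *
c=optics.camera("top"); a=c["color"][150:300,250:450]; d=optics.camera("side")["color"][150:300,250:450]
cv2.imwrite("pics/slot2.png",cv2.resize(np.vstack([a,d])[:,:,::-1],(400,600)))
G=grasp(pad_slot(0),98.1,-70,[15,0,9.5],0); p,R=pr(G); print("regrasp",p.round(1), "pad top expected px",proj(c,(pad_slot(0)@np.array([52,0,3,1]))[:3]/1000))
P=Plan(); n=h(98.1); z=R.as_matrix()[:,2]; P.shift(P.p*[1,1,0]+[0,0,230]); P.turn(R); P.shift(p-90*z); P.shift(p)
E
```

```text
time: 26.75
ee_pos: [0.5527, -0.0687, 0.1417]
tcp_rot: [179.5, -71.7, 97.5]
wrist_force: [0.3, 0.8, 0.4]
opening: 0.0774
grasp_force: 0.0
time: 28.0
ee_pos: [0.5434, -0.031, 0.206]
tcp_rot: [179.3, 2.0, 96.1]
wrist_force: [0.1, 0.5, -0.8]
opening: 0.077
grasp_force: 0.0
regrasp [554.3 -31.2  75.7] pad top expected px [327.21647543 213.04947531]
at [543.2 -28.8 205.8] [179.3   1.9  96.3]
shift 1 x t [ -0.8   0.3 -24.2]
turn 8 x a [-0.1 -8.5 -0.2]
shift 4 x t [36.   2.4 -8.3]
shift 3 x t [-0.1 -0.  30. ]
```

View pics/slot2.png

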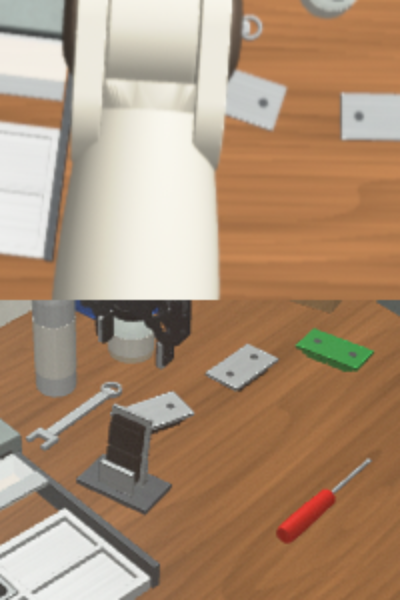

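The pad stands in the slot, lining towards the side camera, at about (128,440) in the lower half. I swing the tool round to the +y side, then check the pad top in the top view.

```bash
python3 -m handwheel '[{"tx":0,"ty":0,"tz":-0.024,"ax":0,"ay":0,"az":0,"jaw":0.5},{"tx":0,"ty":0,"tz":0,"ax":0,"ay":-8.5,"az":-0.2,"jaw":0.5},{"tx":0,"ty":0,"tz":0,"ax":0,"ay":-8.5,"az":-0.2,"jaw":0.5},{"tx":0,"ty":0,"tz":0,"ax":0,"ay":-8.5,"az":-0.2,"jaw":0.5},{"tx":0,"ty":0,"tz":0,"ax":0,"ay":-8.5,"az":-0.2,"jaw":0.5},{"tx":0,"ty":0,"tz":0,"ax":0,"ay":-8.5,"az":-0.2,"jaw":0.5},{"tx":0,"ty":0,"tz":0,"ax":0,"ay":-8.5,"az":-0.2,"jaw":0.5},{"tx":0,"ty":0,"tz":0,"ax":0,"ay":-8.5,"az":-0.2,"jaw":0.5},{"tx":0,"ty":0,"tz":0,"ax":0,"ay":-8.5,"az":-0.2,"jaw":0.5},{"tx":0,"ty":0,"tz":-0.03,"ax":0,"ay":0,"az":0,"jaw":0.5}]'
python3 -m handwheel '[{"tx":0,"ty":0,"tz":-0.03,"ax":0,"ay":0,"az":0,"jaw":0.5},{"tx":0.035,"ty":0.0025,"tz":0,"ax":0,"ay":0,"az":0,"jaw":0.5},{"tx":0.035,"ty":0.0025,"tz":0,"ax":0,"ay":0,"az":0,"jaw":0.5},{"tx":0.035,"ty":0.0025,"tz":0,"ax":0,"ay":0,"az":0,"jaw":0.5},{"tx":0.03,"ty":0.0025,"tz":0,"ax":0,"ay":0,"az":0,"jaw":0.5},{"tx":0,"ty":0,"tz":0,"ax":0,"ay":0,"az":0,"jaw":0.5},{"tx":0,"ty":0,"tz":0,"ax":0,"ay":0,"az":0,"jaw":0.5},{"tx":0,"ty":0,"tz":0,"ax":0,"ay":0,"az":0,"jaw":0.5},{"tx":0,"ty":0,"tz":0,"ax":0,"ay":0,"az":0,"jaw":0.5},{"tx":0,"ty":0,"tz":0,"ax":0,"ay":0,"az":0,"jaw":0.5}]'
python3 - <<'E'
from lib import *
c=optics.camera("top"); s=optics.camera("side")
a=c["color"][160:280,270:430]; d=s["color"][180:300,250:410]
cv2.imwrite("pics/slot3.png",cv2.resize(np.hstack([a,d])[:,:,::-1],(800,300),interpolation=cv2.INTER_CUBIC))
for q in([52,29,0],[52,-29,0],[42,23,18],[42,-23,18]):
    w=(pad_slot(0)@np.r_[q,1])[:3]/1000; print(q,"top crop",((proj(c,w)-[270,160])*2.5).round(),"side crop",((proj(s,w)-[250,180])*2.5+[400,0]).round())
G=grasp(pad_slot(0),98.1,-70,[15,0,9.5],0); p,R=pr(G)
P=Plan(); z=R.as_matrix()[:,2]; P.turn(R); P.shift(p-90*z); P.shift(p); print(telemetry.get_obs()["q"].round())
E
```

```text
time: 29.35
ee_pos: [0.5386, -0.0028, 0.2356]
tcp_rot: [-177.6, 69.8, 99.5]
wrist_force: [0.6, 0.1, 0.6]
opening: 0.064
grasp_force: 0.0
time: 30.6
ee_pos: [0.5391, 0.0741, 0.123]
tcp_rot: [-179.3, 69.6, 98.0]
wrist_force: [0.7, 0.9, 0.6]
opening: 0.0639
grasp_force: 0.0
[52, 29, 0] top crop [142. 102.] side crop [543.  53.]
[52, -29, 0] top crop [150. 163.] side crop [591.  74.]
[42, 23, 18] top crop [122. 112.] side crop [537.  71.]
[42, -23, 18] top crop [128. 160.] side crop [575.  87.]
at [539.   74.2 122.8] [-179.2   69.7   98.1]
turn 1 x a [-0.7 -0.3  0. ]
shift 1 x t [ 7.8  0.3 26.2]
shift 3 x t [-0.  0. 30.]
[ 34.  34.   9. 115. -57. 145.]
```

View pics/slot3.png

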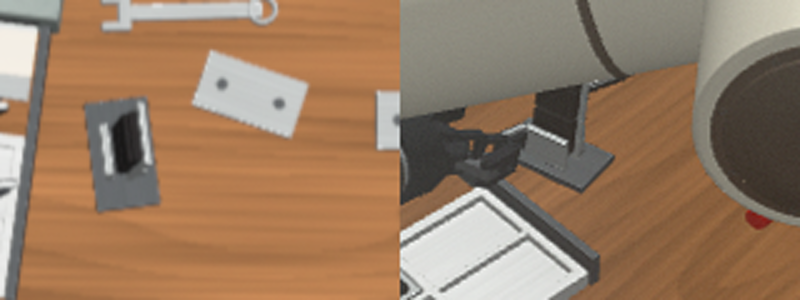

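Run:
```python
from lib import *
c=optics.camera("top"); v=cv2.cvtColor(c["color"],cv2.COLOR_RGB2HSV)
x=np.array([[proj(c,(pad_slot(0)@np.r_[q,1])[:3]/1000)] for q in([52,29,0],[52,-29,0],[52,29,6],[52,-29,6])]).round(1); print(x.tolist())
for r in range(198,230,3): print(r,v[r,310:340,2].tolist())
```

```text
[[[326.9, 200.7]], [[330.1, 225.2]], [[324.4, 200.9]], [[327.5, 225.5]]]
198 [173, 173, 173, 172, 171, 172, 173, 173, 173, 171, 171, 162, 152, 156, 156, 154, 151, 148, 157, 174, 176, 175, 175, 175, 175, 175, 175, 174, 174, 175]
201 [122, 110, 109, 107, 106, 107, 109, 109, 109, 108, 109, 107, 106, 105, 119, 168, 181, 159, 116, 140, 175, 179, 179, 179, 179, 180, 181, 180, 181, 181]
204 [109, 109, 110, 110, 107, 107, 109, 109, 106, 104, 103, 91, 80, 75, 85, 133, 204, 199, 129, 142, 175, 178, 178, 178, 177, 177, 176, 176, 177, 176]
207 [107, 109, 109, 110, 108, 107, 100, 70, 38, 40, 45, 38, 47, 50, 62, 127, 214, 204, 155, 128, 176, 183, 184, 184, 183, 183, 183, 183, 183, 183]
210 [177, 181, 186, 115, 91, 55, 31, 27, 25, 33, 45, 40, 47, 49, 56, 101, 176, 206, 190, 123, 140, 175, 178, 179, 179, 178, 178, 177, 178, 178]
213 [162, 198, 195, 153, 98, 39, 24, 29, 25, 29, 43, 44, 40, 47, 49, 62, 116, 202, 196, 129, 137, 172, 176, 176, 176, 176, 176, 175, 175, 175]
216 [121, 196, 207, 206, 118, 48, 27, 30, 25, 28, 39, 45, 35, 47, 49, 61, 120, 203, 205, 167, 122, 153, 177, 180, 181, 181, 181, 182, 182, 181]
219 [131, 203, 205, 194, 130, 71, 30, 26, 30, 25, 31, 45, 40, 44, 48, 54, 86, 151, 204, 198, 124, 135, 165, 169, 168, 168, 168, 168, 168, 168]
222 [113, 143, 200, 201, 175, 109, 41, 25, 28, 26, 29, 44, 45, 38, 48, 50, 62, 125, 215, 204, 154, 134, 176, 182, 181, 181, 180, 180, 180, 181]
225 [108, 125, 204, 207, 195, 111, 57, 29, 29, 24, 26, 28, 30, 32, 46, 72, 91, 107, 148, 168, 159, 119, 143, 179, 183, 183, 183, 183, 183, 183]
228 [109, 126, 186, 203, 193, 137, 81, 46, 32, 35, 37, 53, 76, 89, 91, 91, 98, 122, 129, 111, 107, 109, 137, 177, 181, 181, 182, 183, 183, 183]
```

The pad top matches the model to within 1 mm. I go in on the lining and close.

```bash
python3 -m handwheel '[{"tx":0.0078,"ty":0.0003,"tz":0.02,"ax":-0.7,"ay":-0.3,"az":0,"jaw":0.5},{"tx":0,"ty":0,"tz":0.026,"ax":0,"ay":0,"az":0,"jaw":0.5},{"tx":0,"ty":0,"tz":0.03,"ax":0,"ay":0,"az":0,"jaw":0.5},{"tx":0,"ty":0,"tz":0.02,"ax":0,"ay":0,"az":0,"jaw":0.5},{"tx":0,"ty":0,"tz":0.015,"ax":0,"ay":0,"az":0,"jaw":0.5},{"tx":0,"ty":0,"tz":0,"ax":0,"ay":0,"az":0,"jaw":0.5},{"tx":0,"ty":0,"tz":0,"ax":0,"ay":0,"az":0,"jaw":0.5},{"tx":0,"ty":0,"tz":0,"ax":0,"ay":0,"az":0,"jaw":0.5},{"tx":0,"ty":0,"tz":0,"ax":0,"ay":0,"az":0,"jaw":0.5},{"tx":0,"ty":0,"tz":0,"ax":0,"ay":0,"az":0,"jaw":0.5}]'
python3 - <<'E'
from lib import *
G=grasp(pad_slot(0),98.1,-70,[15,0,9.5],0); p,R=pr(G)
P=Plan(); P.turn(R); P.shift(p)
E
```

```text
time: 32.0
ee_pos: [0.5533, -0.026, 0.077]
tcp_rot: [-179.9, 70.0, 98.2]
wrist_force: [0.7, -0.2, 0.1]
opening: 0.064
grasp_force: 0.0
at [553.3 -26.   77. ] [-179.9   70.    98.2]
turn 1 x a [-0. -0.  0.]
shift 1 x t [-0.5  0.2  5.4]
```

```bash
python3 -m handwheel '[{"tx":-0.0005,"ty":0.0002,"tz":0.0025,"ax":0,"ay":0,"az":0,"jaw":0.5},{"tx":0,"ty":0,"tz":0.0025,"ax":0,"ay":0,"az":0,"jaw":0.5},{"tx":0,"ty":0,"tz":0,"ax":0,"ay":0,"az":0,"jaw":0.5},{"tx":0,"ty":0,"tz":0,"ax":0,"ay":0,"az":0,"jaw":0.3},{"tx":0,"ty":0,"tz":0,"ax":0,"ay":0,"az":0,"jaw":0.15},{"tx":0,"ty":0,"tz":0,"ax":0,"ay":0,"az":0,"jaw":-1},{"tx":0,"ty":0,"tz":0,"ax":0,"ay":0,"az":0,"jaw":-1},{"tx":0,"ty":0,"tz":0,"ax":0,"ay":0,"az":0,"jaw":-1},{"tx":0,"ty":0,"tz":0,"ax":0,"ay":0,"az":0,"jaw":-1},{"tx":0,"ty":0,"tz":0,"ax":0,"ay":0,"az":0,"jaw":-1}]' 90
python3 - <<'E'
from lib import *
p0,R0=pose(); G=np.linalg.inv(T(R0,p0))@pad_slot(0); np.save("G2.npy",G)
S=pad_pocket(1,-1,1)@np.linalg.inv(G); p,R=pr(S); print("pocket",p.round(1),R.as_euler("xyz",degrees=True).round(1))
P=Plan(); P.shift(p0+[0,0,60]); P.shift(p0+[0,0,140]);P.turn(R); P.shift(p+[0,0,60]); P.shift(p);
E
```

```text
time: 33.25
ee_pos: [0.5542, -0.0309, 0.0761]
tcp_rot: [-179.9, 70.0, 98.2]
wrist_force: [-3.0, 5.2, 5.1]
opening: 0.0424
grasp_force: 90.6
pocket [527.3 125.8  20.8] [-180.   -12.    84.1]
at [554.2 -30.9  76.1] [-179.9   70.    98.2]
shift 2 x t [-28.2  -0.  -10.3]
shift 2 x t [-37.6  -0.  -13.7]
turn 9 x a [0.8 9.1 1.5]
shift 5 x t [24.1 -8.7 33. ]
shift 2 x t [-6.4 -0.  29.3]
```

```bash
python3 -m handwheel '[{"tx":-0.0094,"ty":0,"tz":-0.0034,"ax":0,"ay":0,"az":0,"jaw":-1},{"tx":-0.0282,"ty":0,"tz":-0.0103,"ax":0,"ay":0,"az":0,"jaw":-1},{"tx":-0.0282,"ty":0,"tz":-0.0103,"ax":0,"ay":0,"az":0,"jaw":-1},{"tx":-0.0376,"ty":0,"tz":-0.0137,"ax":0,"ay":0,"az":0,"jaw":-1},{"tx":-0.0282,"ty":0,"tz":-0.0103,"ax":0,"ay":0,"az":0,"jaw":-1},{"tx":0,"ty":0,"tz":0,"ax":0.8,"ay":9.1,"az":1.5,"jaw":-1},{"tx":0,"ty":0,"tz":0,"ax":0.8,"ay":9.1,"az":1.5,"jaw":-1},{"tx":0,"ty":0,"tz":0,"ax":0.8,"ay":9.1,"az":1.5,"jaw":-1},{"tx":0,"ty":0,"tz":0,"ax":0.8,"ay":9.1,"az":1.5,"jaw":-1},{"tx":0,"ty":0,"tz":0,"ax":0.8,"ay":9.1,"az":1.5,"jaw":-1}]'
python3 -m handwheel '[{"tx":0,"ty":0,"tz":0,"ax":0.8,"ay":9.1,"az":1.5,"jaw":-1},{"tx":0,"ty":0,"tz":0,"ax":0.8,"ay":9.1,"az":1.5,"jaw":-1},{"tx":0,"ty":0,"tz":0,"ax":0.8,"ay":9.1,"az":1.5,"jaw":-1},{"tx":0,"ty":0,"tz":0,"ax":0.8,"ay":9.1,"az":1.5,"jaw":-1},{"tx":0.03,"ty":-0.01,"tz":0,"ax":0,"ay":0,"az":0,"jaw":-1},{"tx":0.03,"ty":-0.01,"tz":0.02,"ax":0,"ay":0,"az":0,"jaw":-1},{"tx":0.03,"ty":-0.01,"tz":0.02,"ax":0,"ay":0,"az":0,"jaw":-1},{"tx":0.03,"ty":-0.01,"tz":0.03,"ax":0,"ay":0,"az":0,"jaw":-1},{"tx":0,"ty":0,"tz":0,"ax":0,"ay":0,"az":0,"jaw":-1},{"tx":0,"ty":0,"tz":0,"ax":0,"ay":0,"az":0,"jaw":-1}]'
python3 - <<'E'
from lib import *
G=np.load("G2.npy"); S=pad_pocket(1,-1,1)@np.linalg.inv(G); p,R=pr(S)
P=Plan(); P.turn(R); P.shift(p+[0,0,20]); P.shift(p);
E
```

```text
time: 34.5
ee_pos: [0.5542, -0.0309, 0.2167]
tcp_rot: [177.0, 23.9, 89.0]
wrist_force: [-0.1, -0.7, -1.9]
opening: 0.0427
grasp_force: 91.4
time: 35.75
ee_pos: [0.5282, 0.1042, 0.1735]
tcp_rot: [179.9, -12.4, 84.1]
wrist_force: [0.0, -0.3, -2.3]
opening: 0.0427
grasp_force: 92.4
at [528.2 104.2 173.5] [179.9 -12.4  84.1]
turn 1 x a [ 0.2 -0.3 -0. ]
shift 4 x t [-1.7 -0.7 33.6]
shift 1 x t [-4.1 -0.1 19.4]
```

```bash
python3 -m handwheel '[{"tx":-0.002,"ty":-0.0007,"tz":0.0335,"ax":0.2,"ay":-0.3,"az":0,"jaw":-1},{"tx":-0.002,"ty":-0.0007,"tz":0.0335,"ax":0,"ay":0,"az":0,"jaw":-1},{"tx":-0.002,"ty":-0.0007,"tz":0.0335,"ax":0,"ay":0,"az":0,"jaw":-1},{"tx":-0.001,"ty":-0.0007,"tz":0.033,"ax":0,"ay":0,"az":0,"jaw":-1},{"tx":0,"ty":0,"tz":0,"ax":0,"ay":0,"az":0,"jaw":-1},{"tx":0,"ty":0,"tz":0,"ax":0,"ay":0,"az":0,"jaw":-1},{"tx":0,"ty":0,"tz":0,"ax":0,"ay":0,"az":0,"jaw":-1},{"tx":0,"ty":0,"tz":0,"ax":0,"ay":0,"az":0,"jaw":-1},{"tx":0,"ty":0,"tz":0,"ax":0,"ay":0,"az":0,"jaw":-1},{"tx":0,"ty":0,"tz":0,"ax":0,"ay":0,"az":0,"jaw":-1}]'
python3 - <<'E'
from lib import *
G=np.load("G2.npy"); S=pad_pocket(1,-1,1)@np.linalg.inv(G); p,R=pr(S)
P=Plan(); P.turn(R); P.shift(p); p0,R0=pose()
s=optics.camera("side"); a=s["color"][200:360,180:380]; im=cv2.resize(a,(800,640),interpolation=cv2.INTER_CUBIC)[:600]
Tn=T(R0,p0)@G
for q in([52,29,0],[52,-29,0],[-52,-29,0],[-52,29,0]): cv2.circle(im,tuple(int(k) for k in (proj(s,(Tn@np.r_[q,1])[:3]/1000)-[180,200])*4),3,(255,0,0),-1)
cv2.imwrite("pics/side3.png",im[:,:,::-1])
E
```

```text
time: 37.0
ee_pos: [0.5277, 0.126, 0.0413]
tcp_rot: [-179.9, -12.1, 84.1]
wrist_force: [-0.3, -0.2, -2.0]
opening: 0.0426
grasp_force: 92.5
at [527.7 126.   41.3] [-179.9  -12.1   84.1]
turn 1 x a [-0.  -0.1 -0.1]
shift 1 x t [-4.5 -0.3 20. ]
```

View pics/side3.png

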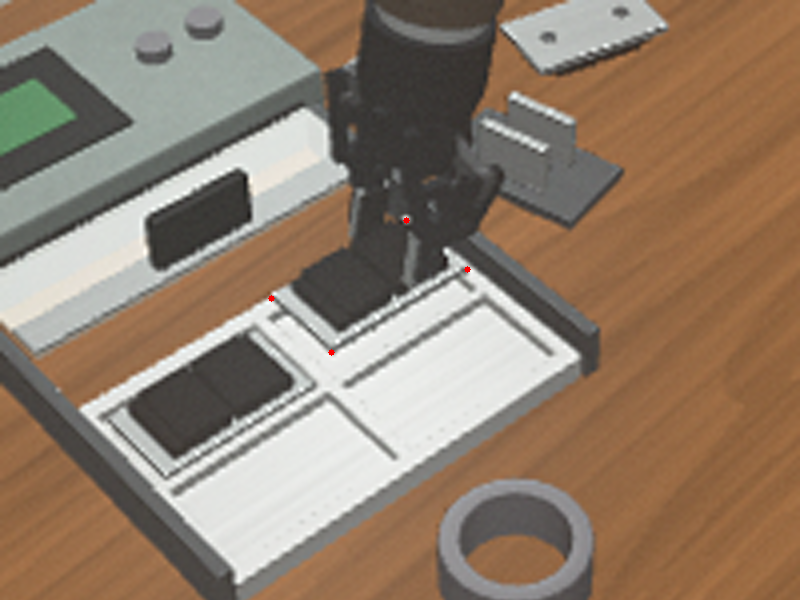

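The held pad matches its predicted corners, (271,298), (331,352) and (467,269), so it is level and aligned with the right-back pocket. I lower it and release.

```bash
python3 -m handwheel '[{"tx":-0.0022,"ty":-0.0003,"tz":0.01,"ax":0,"ay":0,"az":0,"jaw":-1},{"tx":-0.0012,"ty":0,"tz":0.005,"ax":0,"ay":0,"az":0,"jaw":-1},{"tx":-0.0011,"ty":0,"tz":0.005,"ax":0,"ay":0,"az":0,"jaw":-1},{"tx":0,"ty":0,"tz":0,"ax":0,"ay":0,"az":0,"jaw":-1},{"tx":0,"ty":0,"tz":0,"ax":0,"ay":0,"az":0,"jaw":-1},{"tx":0,"ty":0,"tz":0,"ax":0,"ay":0,"az":0,"jaw":-1},{"tx":0,"ty":0,"tz":0,"ax":0,"ay":0,"az":0,"jaw":-1},{"tx":0,"ty":0,"tz":0,"ax":0,"ay":0,"az":0,"jaw":-1},{"tx":0,"ty":0,"tz":0,"ax":0,"ay":0,"az":0,"jaw":-1},{"tx":0,"ty":0,"tz":0,"ax":0,"ay":0,"az":0,"jaw":-1}]'
```

```text
time: 38.3
ee_pos: [0.5274, 0.1259, 0.0208]
tcp_rot: [-179.9, -12.1, 84.1]
wrist_force: [-4.4, 0.4, 5.1]
opening: 0.0428
grasp_force: 93.4
```

```bash
python3 -m handwheel '[{"tx":0,"ty":0,"tz":0,"ax":0,"ay":0,"az":0,"jaw":0.4},{"tx":0,"ty":0,"tz":0,"ax":0,"ay":0,"az":0,"jaw":0.4},{"tx":0.0045,"ty":0,"tz":-0.02,"ax":0,"ay":0,"az":0,"jaw":0.4},{"tx":0.009,"ty":0,"tz":-0.04,"ax":0,"ay":0,"az":0,"jaw":0.4},{"tx":0.009,"ty":0,"tz":-0.04,"ax":0,"ay":0,"az":0,"jaw":0.4},{"tx":0.009,"ty":0,"tz":-0.04,"ax":0,"ay":0,"az":0,"jaw":0.85},{"tx":-0.05,"ty":0,"tz":-0.01,"ax":0,"ay":-6,"az":0,"jaw":0.85},{"tx":-0.05,"ty":0,"tz":-0.01,"ax":0,"ay":-6,"az":0,"jaw":0.85},{"tx":-0.05,"ty":0,"tz":-0.01,"ax":0,"ay":0,"az":0,"jaw":0.85},{"tx":0,"ty":0,"tz":0,"ax":0,"ay":0,"az":0,"jaw":0.85}]'
cat > see.py <<'E'
from lib import *
c=optics.camera("top"); im=c["color"]; hsv=cv2.cvtColor(im,cv2.COLOR_RGB2HSV)
g=(hsv[:,:,1]<40)&(hsv[:,:,2]>120); g=cv2.morphologyEx(g.astype(np.uint8),cv2.MORPH_CLOSE,np.ones((5,5)))
for r in rects(c,g,.018,800,2600):
    if 350<r[0][0]<560 and r[0][1]>150: print("grey",r)
d=(hsv[:,:,2]<110)&(hsv[:,:,1]<60)
for r in rects(c,d,.028,400,1200):
    if r[0][0]<300: print("lining in station",r)
print("pockets",[pad_pocket(i,j)[:2,3].round(1).tolist() for i in(1,-1) for j in(1,-1)])
E
python3 see.py
python3 - <<'E'
from lib import *
Tp=pad_down((613.7,-151.1),72)
p,R=pr(grasp(Tp,72,PT,[20,0,3],13.2)); print("pick",p.round(1))
P=Plan(); P.shift([p[0],p[1],130]); P.turn(R); P.shift(p+[0,0,30]); P.shift(p);
E
```

```text
time: 39.55
ee_pos: [0.5123, -0.026, 0.1788]
tcp_rot: [180.0, -0.1, 83.9]
wrist_force: [0.8, 1.0, 0.6]
opening: 0.0793
grasp_force: 0.0
grey (array([441., 208.]), array([ 590.9, -328.1,  103.6,   55.6,  -88.7]))
lining in station (array([251., 228.]), array([529.2, 140. ,  83.1,  44.7,  84.1]))
lining in station (array([203., 222.]), array([541.1, 257.4,  83.6,  44.7,  84.1]))
lining in station (array([208., 186.]), array([570.6, 196.3, 302.7, 279.3,  89.8]))
pockets [[541.3, 260.5], [528.9, 141.1], [469.7, 267.9], [457.3, 148.5]]
pick [ 618.2 -137.4    3. ]
at [512.3 -24.8 178.3] [-1.80e+02 -1.00e-01  8.39e+01]
shift 3 x t [-33.6  39.1  16.1]
turn 3 x a [ 0.9 -8.3  3.9]
shift 3 x t [13.6  0.  29.3]
shift 1 x t [12.5  0.2 27.2]
```

Both pads are seated, the second within 1 mm. C is hidden by the arm in the top view, so I check it in the side view while moving over.

```bash
python3 - <<'E'
from lib import *
s=optics.camera("side"); hsv=cv2.cvtColor(s["color"],cv2.COLOR_RGB2HSV)
g=((hsv[:,:,1]<40)&(hsv[:,:,2]>120)).astype(np.uint8); g=cv2.morphologyEx(g,cv2.MORPH_CLOSE,np.ones((3,3)))
print(proj(s,[.6137,-.1511,.018]))
for r in rects(s,g,.018,150,2600): print(r)
E
python3 -m handwheel '[{"tx":-0.0336,"ty":0.039,"tz":0.01,"ax":0,"ay":0,"az":0,"jaw":0.85},{"tx":-0.0336,"ty":0.039,"tz":0.02,"ax":0,"ay":0,"az":0,"jaw":0.85},{"tx":-0.0336,"ty":0.039,"tz":0.018,"ax":0,"ay":0,"az":0,"jaw":0.85},{"tx":0,"ty":0,"tz":0,"ax":0.9,"ay":-8.3,"az":3.9,"jaw":0.85},{"tx":0,"ty":0,"tz":0,"ax":0.9,"ay":-8.3,"az":3.9,"jaw":0.85},{"tx":0,"ty":0,"tz":0,"ax":0.9,"ay":-8.3,"az":3.9,"jaw":0.85},{"tx":0.0136,"ty":0,"tz":0.0293,"ax":0,"ay":0,"az":0,"jaw":0.85},{"tx":0.0136,"ty":0,"tz":0.0293,"ax":0,"ay":0,"az":0,"jaw":0.85},{"tx":0,"ty":0,"tz":0,"ax":0,"ay":0,"az":0,"jaw":0.85},{"tx":0,"ty":0,"tz":0,"ax":0,"ay":0,"az":0,"jaw":0.85}]'
python3 - <<'E'
from lib import *
p,R=pr(grasp(pad_down((613.7,-151.1),72),72,PT,[20,0,3],13.2))
import time
P=Plan(); P.turn(R); P.shift(p+[0,0,15]); P.shift(p)
E
```

```text
[325.9496234  205.94474268]
(array([628., 449.]), array([-270.6,   -0.3,  197.3,   47.8,  -89.9]))
(array([226., 398.]), array([362.3, 430.8, 144.7,  83.8, -36.4]))
(array([308., 335.]), array([344.6, 214.6,  80.9,  78.7,  42.8]))
(array([224., 256.]), array([666.8, 172.7, 264.3,  80.5,  84.2]))
(array([326., 206.]), array([ 612.7, -149.1,  102. ,   61.6,   72.3]))
(array([286., 207.]), array([692.5, -79.3, 178.4,  35.5, -86. ]))
(array([370., 183.]), array([ 591.1, -326.6,  108.8,   57.3,  -90. ]))
(array([465., 121.]), array([ 579.9, -841.3,  188.3,  156.4,   -8.7]))
time: 40.9
ee_pos: [0.6183, -0.1354, 0.0663]
tcp_rot: [-179.9, 24.9, 72.3]
wrist_force: [1.1, 0.3, -0.2]
opening: 0.0786
grasp_force: 0.0
at [ 618.3 -135.4   66.3] [-179.9   24.9   72.3]
turn 1 x a [-0.  -0.1  0.2]
shift 2 x t [ 9.3  0.3 22.3]
shift 1 x t [ 6.4 -0.1 13.6]
```

```bash
python3 -m handwheel '[{"tx":0.009,"ty":0.0005,"tz":0.022,"ax":0,"ay":0,"az":0.2,"jaw":0.85},{"tx":0.0095,"ty":0,"tz":0.022,"ax":0,"ay":0,"az":0,"jaw":0.85},{"tx":0.0065,"ty":0,"tz":0.009,"ax":0,"ay":0,"az":0,"jaw":0.85},{"tx":0,"ty":0,"tz":0.005,"ax":0,"ay":0,"az":0,"jaw":0.85},{"tx":0,"ty":0,"tz":0,"ax":0,"ay":0,"az":0,"jaw":0.85},{"tx":0,"ty":0,"tz":0,"ax":0,"ay":0,"az":0,"jaw":0.85},{"tx":0,"ty":0,"tz":0,"ax":0,"ay":0,"az":0,"jaw":0.5},{"tx":0,"ty":0,"tz":0,"ax":0,"ay":0,"az":0,"jaw":-1},{"tx":0,"ty":0,"tz":0,"ax":0,"ay":0,"az":0,"jaw":-1},{"tx":0,"ty":0,"tz":0,"ax":0,"ay":0,"az":0,"jaw":-1}]' 90
cat > toslot.py <<'E'
import sys; from lib import *
x,y,psi=map(float,sys.argv[1:]); p0,R0=pose(); G=np.linalg.inv(T(R0,p0))@pad_down((x,y),psi); np.save("G.npy",G)
p,R=pr(pad_slot(0.5)@np.linalg.inv(G)); print("slot",p.round(1))
P=Plan(); P.shift(p0+[0,0,140],n=4); P.turn(R); P.shift(p+[0,0,50]); P.shift(p)
E
python3 toslot.py 613.7 -151.1 72
```

```text
time: 42.15
ee_pos: [0.6182, -0.1375, 0.0032]
tcp_rot: [-180.0, 24.9, 72.0]
wrist_force: [-0.4, 2.0, 5.0]
opening: 0.0555
grasp_force: 95.3
slot [553.6 -25.9  76.2]
at [ 618.2 -137.5    3.2] [-180.    24.9   72. ]
shift 4 x t [-14.7  -0.  -31.7]
turn 11 x a [ 1.1  8.7 -2.4]
shift 3 x t [  6.4 -16.3  39.6]
shift 2 x t [-23.9   0.1   7.5]
```

```bash
python3 -m handwheel '[{"tx":-0.01,"ty":0,"tz":-0.02,"ax":0,"ay":0,"az":0,"jaw":-1},{"tx":-0.0147,"ty":0,"tz":-0.0317,"ax":0,"ay":0,"az":0,"jaw":-1},{"tx":-0.0147,"ty":0,"tz":-0.0317,"ax":0,"ay":0,"az":0,"jaw":-1},{"tx":-0.0147,"ty":0,"tz":-0.0317,"ax":0,"ay":0,"az":0,"jaw":-1},{"tx":0,"ty":0,"tz":0,"ax":1.1,"ay":8.7,"az":-2.4,"jaw":-1},{"tx":0,"ty":0,"tz":0,"ax":1.1,"ay":8.7,"az":-2.4,"jaw":-1},{"tx":0,"ty":0,"tz":0,"ax":1.1,"ay":8.7,"az":-2.4,"jaw":-1},{"tx":0,"ty":-0.025,"tz":0,"ax":0,"ay":0,"az":0,"jaw":-1},{"tx":0,"ty":-0.025,"tz":0,"ax":0,"ay":0,"az":0,"jaw":-1},{"tx":0,"ty":-0.025,"tz":0,"ax":0,"ay":0,"az":0,"jaw":-1}]'
python3 -m handwheel '[{"tx":0,"ty":0,"tz":0,"ax":1.1,"ay":8.7,"az":-2.4,"jaw":-1},{"tx":0,"ty":0,"tz":0,"ax":1.1,"ay":8.7,"az":-2.4,"jaw":-1},{"tx":0,"ty":0,"tz":0,"ax":1.1,"ay":8.7,"az":-2.4,"jaw":-1},{"tx":0,"ty":0,"tz":0,"ax":1.1,"ay":8.7,"az":-2.4,"jaw":-1},{"tx":0,"ty":0,"tz":0,"ax":1.1,"ay":8.7,"az":-2.4,"jaw":-1},{"tx":0,"ty":0,"tz":0,"ax":1.1,"ay":8.7,"az":-2.4,"jaw":-1},{"tx":0,"ty":0,"tz":0,"ax":1.1,"ay":8.7,"az":-2.4,"jaw":-1},{"tx":0,"ty":0,"tz":0,"ax":1.1,"ay":8.7,"az":-2.4,"jaw":-1},{"tx":0,"ty":0,"tz":0,"ax":0,"ay":0,"az":0,"jaw":-1},{"tx":0,"ty":0,"tz":0,"ax":0,"ay":0,"az":0,"jaw":-1}]'
cat > slot.py <<'E'
from lib import *
G=np.load("G.npy"); p,R=pr(pad_slot(0.5)@np.linalg.inv(G)); print("slot",p.round(1))
P=Plan(); P.turn(R); P.shift(p+[0,0,50]); P.shift(p); print(telemetry.get_obs()["q"].round())
E
python3 slot.py
```

```text
time: 43.4
ee_pos: [0.5434, -0.1232, 0.1351]
tcp_rot: [-175.2, -1.5, 78.2]
wrist_force: [-0.3, -0.8, -2.3]
opening: 0.0553
grasp_force: 96.2
time: 44.65
ee_pos: [0.5353, -0.1096, 0.1225]
tcp_rot: [-179.4, -71.1, 96.1]
wrist_force: [0.4, 0.2, -1.6]
opening: 0.0553
grasp_force: 96.7
slot [553.6 -25.9  76.2]
at [ 535.3 -109.6  122.5] [-179.4  -71.1   96.1]
turn 1 x a [ 1.3  2.  -0.6]
shift 2 x t [13.5 15.  37.8]
shift 2 x t [-24.   -0.    7.3]
[-34.  48.  27. 131.  46.  21.]
```

```bash
python3 -m handwheel '[{"tx":0.0135,"ty":0.005,"tz":0.02,"ax":0,"ay":0,"az":0,"jaw":-1},{"tx":0.0135,"ty":0.01,"tz":0.02,"ax":0,"ay":0,"az":0,"jaw":-1},{"tx":0,"ty":0.01,"tz":0.02,"ax":0,"ay":0,"az":0,"jaw":-1},{"tx":0,"ty":0.005,"tz":0.0155,"ax":0,"ay":0,"az":0,"jaw":-1},{"tx":0,"ty":0,"tz":0,"ax":1.3,"ay":2,"az":-0.6,"jaw":-1},{"tx":0,"ty":0,"tz":0,"ax":0,"ay":0,"az":0,"jaw":-1},{"tx":0,"ty":0,"tz":0,"ax":0,"ay":0,"az":0,"jaw":-1},{"tx":0,"ty":0,"tz":0,"ax":0,"ay":0,"az":0,"jaw":-1},{"tx":0,"ty":0,"tz":0,"ax":0,"ay":0,"az":0,"jaw":-1},{"tx":0,"ty":0,"tz":0,"ax":0,"ay":0,"az":0,"jaw":-1}]'
python3 slot.py
```

```text
time: 45.9
ee_pos: [0.5556, -0.0265, 0.1224]
tcp_rot: [179.7, -73.2, 98.4]
wrist_force: [-0.4, 0.3, -1.9]
opening: 0.0554
grasp_force: 96.7
slot [553.6 -25.9  76.2]
at [555.6 -26.5 122.4] [179.7 -73.2  98.4]
turn 1 x a [ 0.  -0.1  0.1]
shift 1 x t [ 3.9 -1.9 -0.3]
shift 2 x t [-23.9  -0.    7.3]
[-27.  46.  22. 128.  52.  23.]
```

```bash
python3 -m handwheel '[{"tx":0.0035,"ty":-0.0019,"tz":-0.0003,"ax":0,"ay":0,"az":0.1,"jaw":-1},{"tx":0,"ty":0,"tz":0,"ax":0,"ay":0,"az":0,"jaw":-1},{"tx":-0.012,"ty":0,"tz":0.0037,"ax":0,"ay":0,"az":0,"jaw":-1},{"tx":-0.012,"ty":0,"tz":0.0037,"ax":0,"ay":0,"az":0,"jaw":-1},{"tx":-0.012,"ty":0,"tz":0.0037,"ax":0,"ay":0,"az":0,"jaw":-1},{"tx":-0.006,"ty":0,"tz":0.0018,"ax":0,"ay":0,"az":0,"jaw":-1},{"tx":-0.004,"ty":0,"tz":0.0012,"ax":0,"ay":0,"az":0,"jaw":-1},{"tx":-0.0015,"ty":0,"tz":0.0004,"ax":0,"ay":0,"az":0,"jaw":-1},{"tx":0,"ty":0,"tz":0,"ax":0,"ay":0,"az":0,"jaw":-1},{"tx":0,"ty":0,"tz":0,"ax":0,"ay":0,"az":0,"jaw":-1}]'
python3 slot.py
```

```text
time: 47.15
ee_pos: [0.5537, -0.0258, 0.0763]
tcp_rot: [-180.0, -73.2, 98.1]
wrist_force: [-0.4, -0.0, -2.4]
opening: 0.0552
grasp_force: 96.8
slot [553.6 -25.9  76.2]
at [553.7 -25.8  76.3] [-180.   -73.2   98.1]
turn 1 x a [ 0.  -0.1 -0. ]
shift 2 x t [23.9 -0.  -7.3]
shift 2 x t [-23.9  -0.    7.3]
[-27.  48.  20. 124.  52.  23.]
```

Release C in the slot and swing round to the +y side. The two swing calls use the same rows as for pad A.

```bash
python3 -m handwheel '[{"tx":0,"ty":0,"tz":0,"ax":0,"ay":0,"az":0,"jaw":0.45},{"tx":0,"ty":0,"tz":0,"ax":0,"ay":0,"az":0,"jaw":0.65},{"tx":0,"ty":0,"tz":0,"ax":0,"ay":0,"az":0,"jaw":0.8},{"tx":0,"ty":0,"tz":-0.015,"ax":0,"ay":0,"az":0,"jaw":0.8},{"tx":0,"ty":0,"tz":-0.025,"ax":0,"ay":0,"az":0,"jaw":0.8},{"tx":0,"ty":0,"tz":-0.025,"ax":0,"ay":0,"az":0,"jaw":0.8},{"tx":0.02,"ty":0,"tz":-0.01,"ax":0,"ay":0,"az":0,"jaw":0.8},{"tx":0.04,"ty":0,"tz":0,"ax":0,"ay":0,"az":0,"jaw":0.8},{"tx":0.04,"ty":0,"tz":0,"ax":0,"ay":0,"az":0,"jaw":0.8},{"tx":0.04,"ty":0,"tz":0,"ax":0,"ay":0,"az":0,"jaw":0.8}]'
python3 -m handwheel '[{"tx":0,"ty":0,"tz":0,"ax":0,"ay":-9,"az":0,"jaw":0.5},{"tx":0,"ty":0,"tz":0,"ax":0,"ay":-9,"az":0,"jaw":0.5},{"tx":0,"ty":0,"tz":0,"ax":0,"ay":-9,"az":0,"jaw":0.5},{"tx":0,"ty":0,"tz":0,"ax":0,"ay":-9,"az":0,"jaw":0.5},{"tx":0,"ty":0,"tz":0,"ax":0,"ay":-9,"az":0,"jaw":0.5},{"tx":0,"ty":0,"tz":0,"ax":0,"ay":-9,"az":0,"jaw":0.5},{"tx":0,"ty":0,"tz":0,"ax":0,"ay":-9,"az":0,"jaw":0.5},{"tx":0,"ty":0,"tz":0,"ax":0,"ay":-9,"az":0,"jaw":0.5},{"tx":0,"ty":0,"tz":-0.025,"ax":0,"ay":0,"az":0,"jaw":0.5},{"tx":0,"ty":0,"tz":0,"ax":0,"ay":-9,"az":0,"jaw":0.5}]'
python3 -m handwheel '[{"tx":0,"ty":0,"tz":0,"ax":0,"ay":-9,"az":0,"jaw":0.5},{"tx":0,"ty":0,"tz":0,"ax":0,"ay":-9,"az":0,"jaw":0.5},{"tx":0,"ty":0,"tz":0,"ax":0,"ay":-9,"az":0,"jaw":0.5},{"tx":0,"ty":0,"tz":0,"ax":0,"ay":-9,"az":0,"jaw":0.5},{"tx":0,"ty":0,"tz":0,"ax":0,"ay":-9,"az":0,"jaw":0.5},{"tx":0,"ty":0,"tz":0,"ax":0,"ay":-8,"az":0,"jaw":0.5},{"tx":0,"ty":0,"tz":-0.03,"ax":0,"ay":0,"az":0,"jaw":0.5},{"tx":0,"ty":0,"tz":-0.03,"ax":0,"ay":0,"az":0,"jaw":0.5},{"tx":0,"ty":0,"tz":-0.015,"ax":0,"ay":0,"az":0,"jaw":0.5},{"tx":0,"ty":0,"tz":0,"ax":0,"ay":0,"az":0,"jaw":0.5}]'
cat > regrasp.py <<'E'
from lib import *
p,R=pr(grasp(pad_slot(0),98.1,-70,[15,0,9.5],0)); z=R.as_matrix()[:,2]
P=Plan(); P.turn(R); P.shift(p-70*z); P.shift(p)
E
python3 regrasp.py
```

```text
time: 48.4
ee_pos: [0.5426, -0.0301, 0.2052]
tcp_rot: [178.1, -70.4, 97.9]
wrist_force: [-0.5, -0.1, 0.1]
opening: 0.0769
grasp_force: 0.0
time: 49.65
ee_pos: [0.543, -0.0308, 0.2319]
tcp_rot: [179.2, 10.8, 95.9]
wrist_force: [0.1, -0.7, -0.5]
opening: 0.0639
grasp_force: 0.0
time: 50.9
ee_pos: [0.5353, 0.0381, 0.2629]
tcp_rot: [178.7, 63.6, 95.0]
wrist_force: [0.1, -0.6, 0.0]
opening: 0.0641
grasp_force: 0.0
at [535.3  38.1 262.9] [178.7  63.6  95. ]
turn 1 x a [-1.5 -6.4 -1.3]
shift 4 x t [37.9  2.3 15.3]
shift 2 x t [-0.  -0.1 35. ]
```

```bash
python3 -m handwheel '[{"tx":0,"ty":0,"tz":0,"ax":-1.5,"ay":-6.4,"az":-1.3,"jaw":0.5},{"tx":0.038,"ty":0.0023,"tz":0.015,"ax":0,"ay":0,"az":0,"jaw":0.5},{"tx":0.038,"ty":0.0023,"tz":0.015,"ax":0,"ay":0,"az":0,"jaw":0.5},{"tx":0.038,"ty":0.0023,"tz":0.015,"ax":0,"ay":0,"az":0,"jaw":0.5},{"tx":0.038,"ty":0.0023,"tz":0.015,"ax":0,"ay":0,"az":0,"jaw":0.5},{"tx":0,"ty":0,"tz":0,"ax":0,"ay":0,"az":0,"jaw":0.5},{"tx":0,"ty":0,"tz":0,"ax":0,"ay":0,"az":0,"jaw":0.5},{"tx":0,"ty":0,"tz":0,"ax":0,"ay":0,"az":0,"jaw":0.5},{"tx":0,"ty":0,"tz":0,"ax":0,"ay":0,"az":0,"jaw":0.5},{"tx":0,"ty":0,"tz":0,"ax":0,"ay":0,"az":0,"jaw":0.5}]'
python3 regrasp.py
python3 - <<'E'
from lib import *
c=optics.camera("top"); v=cv2.cvtColor(c["color"],cv2.COLOR_RGB2HSV)
print([proj(c,(pad_slot(0)@np.r_[q,1])[:3]/1000).round(1).tolist() for q in([52,29,0],[52,-29,0],[52,29,6],[52,-29,6])])
for r in range(198,230,6): print(r,v[r,310:340,2].tolist())
E
python3 see.py
```

```text
time: 52.15
ee_pos: [0.5446, 0.0349, 0.0996]
tcp_rot: [179.8, 70.0, 97.9]
wrist_force: [-0.9, 0.8, 0.5]
opening: 0.064
grasp_force: 0.0
at [544.6  34.9  99.6] [179.8  70.   97.9]
turn 1 x a [-0.  -0.  -0.1]
shift 1 x t [-0.3  0.3  1. ]
shift 2 x t [-0. -0. 35.]
[[326.9, 200.7], [330.1, 225.2], [324.4, 200.9], [327.5, 225.5]]
198 [173, 173, 174, 172, 171, 172, 172, 173, 172, 172, 171, 162, 152, 157, 156, 154, 151, 148, 157, 174, 176, 174, 175, 174, 175, 174, 174, 174, 174, 174]
204 [108, 108, 110, 109, 107, 107, 109, 109, 106, 104, 98, 89, 78, 74, 78, 121, 204, 202, 146, 144, 174, 177, 177, 178, 177, 177, 177, 176, 176, 176]
210 [177, 181, 187, 114, 90, 48, 27, 29, 25, 29, 45, 41, 42, 49, 53, 75, 130, 203, 198, 129, 141, 175, 178, 178, 178, 177, 177, 177, 177, 178]
216 [121, 196, 207, 205, 118, 47, 26, 31, 25, 25, 35, 44, 37, 44, 49, 55, 96, 166, 205, 189, 126, 153, 177, 180, 180, 180, 180, 182, 182, 182]
222 [113, 143, 200, 201, 174, 103, 38, 26, 29, 25, 26, 37, 44, 37, 48, 50, 61, 120, 203, 207, 171, 137, 176, 182, 181, 180, 180, 180, 180, 180]
228 [109, 126, 186, 202, 194, 138, 81, 46, 35, 35, 41, 53, 77, 90, 91, 90, 99, 121, 129, 111, 107, 109, 137, 176, 181, 181, 181, 182, 183, 183]
grey (array([441., 208.]), array([ 590.9, -328.1,  103.6,   55.6,  -88.7]))
pockets [[541.3, 260.5], [528.9, 141.1], [469.7, 267.9], [457.3, 148.5]]
```

Same stance as pad A, about 0.3 px (0.7 mm) further over. Go in and grip.

```bash
python3 -m handwheel '[{"tx":-0.0003,"ty":0.0003,"tz":0.02,"ax":0,"ay":0,"az":-0.1,"jaw":0.5},{"tx":0,"ty":0,"tz":0.025,"ax":0,"ay":0,"az":0,"jaw":0.5},{"tx":0,"ty":0,"tz":0.015,"ax":0,"ay":0,"az":0,"jaw":0.5},{"tx":0,"ty":0,"tz":0.0115,"ax":0,"ay":0,"az":0,"jaw":0.5},{"tx":0,"ty":0,"tz":0,"ax":0,"ay":0,"az":0,"jaw":0.5},{"tx":0,"ty":0,"tz":0,"ax":0,"ay":0,"az":0,"jaw":0.5},{"tx":0,"ty":0,"tz":0,"ax":0,"ay":0,"az":0,"jaw":0.15},{"tx":0,"ty":0,"tz":0,"ax":0,"ay":0,"az":0,"jaw":-1},{"tx":0,"ty":0,"tz":0,"ax":0,"ay":0,"az":0,"jaw":-1},{"tx":0,"ty":0,"tz":0,"ax":0,"ay":0,"az":0,"jaw":-1}]' 90
cat > topocket.py <<'E'
import sys; from lib import *
i,j=int(sys.argv[1]),int(sys.argv[2]); p0,R0=pose()
if len(sys.argv)>3: np.save("G2.npy",np.linalg.inv(T(R0,p0))@pad_slot(0))
p,R=pr(pad_pocket(i,j,1)@np.linalg.inv(np.load("G2.npy"))); print("pocket",p.round(1))
P=Plan()
if len(sys.argv)>3: P.shift(p0+[0,0,140],n=5)
P.turn(R); P.shift(p+[0,0,20]); P.shift(p)
E
python3 topocket.py -1 1 new
```

```text
time: 53.5
ee_pos: [0.5544, -0.0312, 0.0752]
tcp_rot: [-179.8, 70.0, 98.3]
wrist_force: [-1.8, 5.6, 4.2]
opening: 0.0427
grasp_force: 90.3
pocket [468.3 253.4  20.4]
at [554.4 -31.2  75.2] [-179.8   70.    98.3]
shift 5 x t [-26.3  -0.   -9.6]
turn 9 x a [0.8 9.1 1.5]
shift 6 x t [ 38.4 -19.2  38.2]
shift 1 x t [-4.3 -0.2 19.6]
```

```bash
python3 -m handwheel '[{"tx":-0.0094,"ty":0,"tz":-0.0034,"ax":0,"ay":0,"az":0,"jaw":-1},{"tx":-0.0282,"ty":0,"tz":-0.0103,"ax":0,"ay":0,"az":0,"jaw":-1},{"tx":-0.0282,"ty":0,"tz":-0.0103,"ax":0,"ay":0,"az":0,"jaw":-1},{"tx":-0.0376,"ty":0,"tz":-0.0137,"ax":0,"ay":0,"az":0,"jaw":-1},{"tx":-0.0282,"ty":0,"tz":-0.0103,"ax":0,"ay":0,"az":0,"jaw":-1},{"tx":0,"ty":0,"tz":0,"ax":0.8,"ay":9.1,"az":1.5,"jaw":-1},{"tx":0,"ty":0,"tz":0,"ax":0.8,"ay":9.1,"az":1.5,"jaw":-1},{"tx":0,"ty":0,"tz":0,"ax":0.8,"ay":9.1,"az":1.5,"jaw":-1},{"tx":0,"ty":0,"tz":0,"ax":0.8,"ay":9.1,"az":1.5,"jaw":-1},{"tx":0,"ty":0,"tz":0,"ax":0.8,"ay":9.1,"az":1.5,"jaw":-1}]'
python3 -m handwheel '[{"tx":0,"ty":0,"tz":0,"ax":0.8,"ay":9.1,"az":1.5,"jaw":-1},{"tx":0,"ty":0,"tz":0,"ax":0.8,"ay":9.1,"az":1.5,"jaw":-1},{"tx":0,"ty":0,"tz":0,"ax":0.8,"ay":9.1,"az":1.5,"jaw":-1},{"tx":0,"ty":0,"tz":0,"ax":0.8,"ay":9.1,"az":1.5,"jaw":-1},{"tx":0.038,"ty":-0.019,"tz":0.008,"ax":0,"ay":0,"az":0,"jaw":-1},{"tx":0.038,"ty":-0.019,"tz":0.008,"ax":0,"ay":0,"az":0,"jaw":-1},{"tx":0.038,"ty":-0.019,"tz":0.01,"ax":0,"ay":0,"az":0,"jaw":-1},{"tx":0.038,"ty":-0.019,"tz":0.02,"ax":0,"ay":0,"az":0,"jaw":-1},{"tx":0.038,"ty":-0.019,"tz":0.025,"ax":0,"ay":0,"az":0,"jaw":-1},{"tx":0.035,"ty":-0.017,"tz":0.025,"ax":0,"ay":0,"az":0,"jaw":-1}]'
python3 -m handwheel '[{"tx":0.002,"ty":-0.001,"tz":0.03,"ax":0,"ay":0,"az":0,"jaw":-1},{"tx":0,"ty":0,"tz":0.03,"ax":0,"ay":0,"az":0,"jaw":-1},{"tx":0,"ty":0,"tz":0.03,"ax":0,"ay":0,"az":0,"jaw":-1},{"tx":0,"ty":0,"tz":0.02,"ax":0,"ay":0,"az":0,"jaw":-1},{"tx":0,"ty":0,"tz":0,"ax":0,"ay":0,"az":0,"jaw":-1},{"tx":0,"ty":0,"tz":0,"ax":0,"ay":0,"az":0,"jaw":-1},{"tx":0,"ty":0,"tz":0,"ax":0,"ay":0,"az":0,"jaw":-1},{"tx":0,"ty":0,"tz":0,"ax":0,"ay":0,"az":0,"jaw":-1},{"tx":0,"ty":0,"tz":0,"ax":0,"ay":0,"az":0,"jaw":-1},{"tx":0,"ty":0,"tz":0,"ax":0,"ay":0,"az":0,"jaw":-1}]'
python3 topocket.py -1 1
```

```text
time: 54.75
ee_pos: [0.5542, -0.0315, 0.2158]
tcp_rot: [177.1, 23.9, 89.1]
wrist_force: [-1.1, -0.3, -3.2]
opening: 0.0423
grasp_force: 91.5
time: 56.0
ee_pos: [0.4669, 0.2199, 0.1689]
tcp_rot: [179.9, -12.3, 84.1]
wrist_force: [0.3, -0.6, -2.4]
opening: 0.0426
grasp_force: 91.8
time: 57.25
ee_pos: [0.4698, 0.2443, 0.0623]
tcp_rot: [179.9, -12.4, 84.1]
wrist_force: [-0.6, -0.6, -3.2]
opening: 0.0423
grasp_force: 91.9
pocket [468.3 253.4  20.4]
at [469.8 244.3  62.3] [179.9 -12.4  84.1]
turn 1 x a [ 0.1 -0.3 -0.1]
shift 1 x t [ 4.1 -2.4 23.2]
shift 1 x t [-4.2  0.  19.6]
```

```bash
python3 -m handwheel '[{"tx":0.0041,"ty":-0.0024,"tz":0.01,"ax":0.1,"ay":-0.3,"az":-0.1,"jaw":-1},{"tx":0,"ty":0,"tz":0.013,"ax":0,"ay":0,"az":0,"jaw":-1},{"tx":0,"ty":0,"tz":0,"ax":0,"ay":0,"az":0,"jaw":-1},{"tx":0,"ty":0,"tz":0,"ax":0,"ay":0,"az":0,"jaw":-1},{"tx":-0.0021,"ty":0,"tz":0.01,"ax":0,"ay":0,"az":0,"jaw":-1},{"tx":-0.0011,"ty":0,"tz":0.005,"ax":0,"ay":0,"az":0,"jaw":-1},{"tx":-0.001,"ty":0,"tz":0.0045,"ax":0,"ay":0,"az":0,"jaw":-1},{"tx":0,"ty":0,"tz":0,"ax":0,"ay":0,"az":0,"jaw":-1},{"tx":0,"ty":0,"tz":0,"ax":0,"ay":0,"az":0,"jaw":-1},{"tx":0,"ty":0,"tz":0,"ax":0,"ay":0,"az":0,"jaw":-1}]'
python3 topocket.py -1 1
```

```text
time: 58.5
ee_pos: [0.4683, 0.2534, 0.0208]
tcp_rot: [180.0, -12.1, 84.2]
wrist_force: [-3.2, -1.9, 4.1]
opening: 0.0431
grasp_force: 92.7
pocket [468.3 253.4  20.4]
at [468.3 253.4  20.8] [180.  -12.1  84.2]
turn 1 x a [-0. -0.  0.]
shift 1 x t [  4.1   0.  -19.2]
shift 1 x t [-4.2  0.  19.6]
```

```bash
python3 -m handwheel '[{"tx":0,"ty":0,"tz":0,"ax":0,"ay":0,"az":0,"jaw":0.4},{"tx":0,"ty":0,"tz":0,"ax":0,"ay":0,"az":0,"jaw":0.4},{"tx":0.0045,"ty":0,"tz":-0.02,"ax":0,"ay":0,"az":0,"jaw":0.4},{"tx":0.009,"ty":0,"tz":-0.04,"ax":0,"ay":0,"az":0,"jaw":0.4},{"tx":0.009,"ty":0,"tz":-0.04,"ax":0,"ay":0,"az":0,"jaw":0.4},{"tx":0.009,"ty":0,"tz":-0.04,"ax":0,"ay":0,"az":0,"jaw":0.85},{"tx":-0.05,"ty":0,"tz":-0.01,"ax":0,"ay":-6,"az":0,"jaw":0.85},{"tx":-0.05,"ty":0,"tz":-0.01,"ax":0,"ay":-6,"az":0,"jaw":0.85},{"tx":-0.05,"ty":0,"tz":0,"ax":0,"ay":0,"az":0,"jaw":0.85},{"tx":-0.05,"ty":0,"tz":0,"ax":0,"ay":0,"az":0,"jaw":0.85}]'
python3 -m handwheel '[{"tx":-0.05,"ty":0.01,"tz":0,"ax":0,"ay":0,"az":0,"jaw":0.85},{"tx":-0.05,"ty":0.02,"tz":0,"ax":0,"ay":0,"az":0,"jaw":0.85},{"tx":-0.05,"ty":0.025,"tz":0,"ax":0,"ay":0,"az":0,"jaw":0.85},{"tx":-0.05,"ty":0.025,"tz":0,"ax":0,"ay":0,"az":0,"jaw":0.85},{"tx":0,"ty":0,"tz":0,"ax":0,"ay":0,"az":0,"jaw":0.85},{"tx":0,"ty":0,"tz":0,"ax":0,"ay":0,"az":0,"jaw":0.85},{"tx":0,"ty":0,"tz":0,"ax":0,"ay":0,"az":0,"jaw":0.85},{"tx":0,"ty":0,"tz":0,"ax":0,"ay":0,"az":0,"jaw":0.85},{"tx":0,"ty":0,"tz":0,"ax":0,"ay":0,"az":0,"jaw":0.85},{"tx":0,"ty":0,"tz":0,"ax":0,"ay":0,"az":0,"jaw":0.85}]'
python3 see.py
python3 - <<'E'
from lib import *
p,R=pr(grasp(pad_down((590.9,-328.1),91.3),91.3,PT,[20,0,3],13.2)); print("pick",p.round(1))
P=Plan(); P.turn(R); P.shift([p[0],p[1],130]); P.shift(p+[0,0,30]); P.shift(p);
E
```

```text
time: 59.75
ee_pos: [0.448, 0.0532, 0.168]
tcp_rot: [180.0, -0.1, 84.3]
wrist_force: [0.9, -0.6, 0.1]
opening: 0.0792
grasp_force: 0.0
time: 61.0
ee_pos: [0.5073, -0.1526, 0.1679]
tcp_rot: [180.0, -0.1, 84.2]
wrist_force: [-0.0, 0.1, 0.3]
opening: 0.079
grasp_force: 0.0
lining in station (array([198., 251.]), array([470.2, 266.1,  83.6,  44.1,  84.1]))
lining in station (array([251., 228.]), array([529.2, 140.2,  82.8,  44.7,  84.1]))
lining in station (array([203., 222.]), array([541.1, 257.4,  83.6,  44.7,  84.1]))
lining in station (array([218., 189.]), array([561.8, 194.4, 291.1, 279.9,  86.2]))
pockets [[541.3, 260.5], [528.9, 141.1], [469.7, 267.9], [457.3, 148.5]]
pick [ 590.6 -313.7    3. ]
at [ 507.3 -152.7  167.8] [ 1.80e+02 -1.00e-01  8.42e+01]
turn 3 x a [-0.5 -8.3 -2.3]
shift 4 x t [-32.9  20.   25.7]
shift 3 x t [13.5 -0.  29.3]
shift 1 x t [12.8 -0.1 27.2]
```

Three pads are seated. B was not found in the top view, so I check whether it is hidden or has moved.

Run:
```python
from lib import *
s=optics.camera("side"); hsv=cv2.cvtColor(s["color"],cv2.COLOR_RGB2HSV)
g=((hsv[:,:,1]<40)&(hsv[:,:,2]>120)).astype(np.uint8); g=cv2.morphologyEx(g,cv2.MORPH_CLOSE,np.ones((3,3)))
for r in rects(s,g,.018,150,2600): print(r)
c=optics.camera("top"); hsv=cv2.cvtColor(c["color"],cv2.COLOR_RGB2HSV)
g=((hsv[:,:,1]<40)&(hsv[:,:,2]>120)).astype(np.uint8); g=cv2.morphologyEx(g,cv2.MORPH_CLOSE,np.ones((5,5)))
for r in rects(c,g,.018,150,20000): print("top",r)
cv2.imwrite("pics/b.png",np.hstack([c["color"][100:350,300:600],s["color"][100:350,250:550]])[:,:,::-1])
```

```text
(array([628., 449.]), array([-270.6,   -0.3,  197.3,   47.8,  -89.9]))
(array([226., 398.]), array([362.3, 430.8, 144.7,  83.8, -36.4]))
(array([308., 335.]), array([344.6, 214.6,  80.9,  78.7,  42.7]))
(array([224., 256.]), array([666.8, 172.7, 264.3,  80.5,  84.2]))
(array([286., 207.]), array([692.5, -79.3, 178.4,  35.5, -86. ]))
(array([371., 183.]), array([ 591.1, -326.6,  108.7,   57.3,  -90. ]))
(array([315., 168.]), array([ 764. , -270.7,  108.9,   69.3,  -48.9]))
top (array([630., 369.]), array([ 175.7, -744. ,  436. ,  115.3,   -3.2]))
top (array([213., 307.]), array([335.6, 226.6,  82.3,  81.5, -88.8]))
top (array([117., 302.]), array([346.2, 455.5, 117.5,  84.6,  77.3]))
top (array([225., 241.]), array([499.1, 204.2, 253.8, 161. ,  84.1]))
top (array([341., 164.]), array([695.1, -90. , 173.5,  36. , -88.6]))
top (array([361., 125.]), array([ 799. , -127.4,  117.2,   63.4,  -12.9]))
top (array([493.,  99.]), array([ 875.7, -465.3,   41.5,   40. ,  -88.6]))
top (array([235., 146.]), array([738.4, 185. , 299.2, 248.7,  84.1]))
top (array([442.,  98.]), array([ 876.4, -334.4,   41.7,   39.9,  -43.6]))
top (array([393., 100.]), array([ 694.6,  -23.2, 1644.5,  571.3,   89.7]))
```

View pics/b.png

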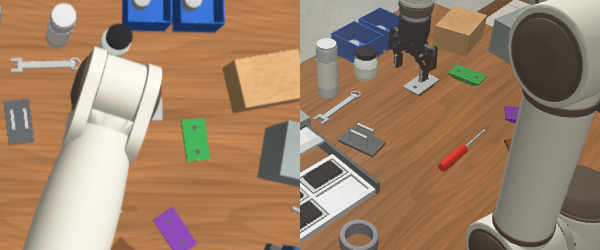

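B is in place at side pixel (371,183), hidden only by the arm in the top view. I pick it.

```bash
python3 -m handwheel '[{"tx":0,"ty":0,"tz":0,"ax":-0.5,"ay":-8.3,"az":-2.3,"jaw":0.85},{"tx":0,"ty":0,"tz":0,"ax":-0.5,"ay":-8.3,"az":-2.3,"jaw":0.85},{"tx":0,"ty":0,"tz":0,"ax":-0.5,"ay":-8.3,"az":-2.3,"jaw":0.85},{"tx":-0.033,"ty":0.02,"tz":0.0257,"ax":0,"ay":0,"az":0,"jaw":0.85},{"tx":-0.033,"ty":0.02,"tz":0.0257,"ax":0,"ay":0,"az":0,"jaw":0.85},{"tx":-0.033,"ty":0.02,"tz":0.0257,"ax":0,"ay":0,"az":0,"jaw":0.85},{"tx":-0.033,"ty":0.02,"tz":0.0257,"ax":0,"ay":0,"az":0,"jaw":0.85},{"tx":0.0135,"ty":0,"tz":0.0293,"ax":0,"ay":0,"az":0,"jaw":0.85},{"tx":0.0135,"ty":0,"tz":0.0293,"ax":0,"ay":0,"az":0,"jaw":0.85},{"tx":0,"ty":0,"tz":0,"ax":0,"ay":0,"az":0,"jaw":0.85}]'
python3 -m handwheel '[{"tx":0,"ty":0,"tz":0,"ax":0,"ay":0,"az":0,"jaw":0.85},{"tx":0,"ty":0,"tz":0,"ax":0,"ay":0,"az":0,"jaw":0.85},{"tx":0,"ty":0,"tz":0,"ax":0,"ay":0,"az":0,"jaw":0.85},{"tx":0,"ty":0,"tz":0,"ax":0,"ay":0,"az":0,"jaw":0.85},{"tx":0,"ty":0,"tz":0,"ax":0,"ay":0,"az":0,"jaw":0.85},{"tx":0,"ty":0,"tz":0,"ax":0,"ay":0,"az":0,"jaw":0.85},{"tx":0,"ty":0,"tz":0,"ax":0,"ay":0,"az":0,"jaw":0.85},{"tx":0,"ty":0,"tz":0,"ax":0,"ay":0,"az":0,"jaw":0.85},{"tx":0,"ty":0,"tz":0,"ax":0,"ay":0,"az":0,"jaw":0.85},{"tx":0,"ty":0,"tz":0,"ax":0,"ay":0,"az":0,"jaw":0.85}]'
python3 - <<'E'
from lib import *
p,R=pr(grasp(pad_down((590.9,-328.1),91.3),91.3,PT,[20,0,3],13.2)); print("pick",p.round(1))
P=Plan(); P.turn(R); P.shift(p+[0,0,20]); P.shift(p)
E
```

```text
time: 62.4
ee_pos: [0.5889, -0.3139, 0.0624]
tcp_rot: [-179.7, 24.8, 91.3]
wrist_force: [-0.3, -0.1, 0.1]
opening: 0.0793
grasp_force: 0.0
time: 63.65
ee_pos: [0.5907, -0.3143, 0.0655]
tcp_rot: [-180.0, 24.9, 91.2]
wrist_force: [-1.1, -0.5, 0.3]
opening: 0.079
grasp_force: 0.0
pick [ 590.6 -313.7    3. ]
at [ 590.7 -314.3   65.5] [-180.    24.9   91.2]
turn 1 x a [-0.  -0.1 -0.1]
shift 1 x t [18.5 -0.  38.2]
shift 1 x t [ 8.4 -0.  18.1]
```

```bash
python3 -m handwheel '[{"tx":0.0095,"ty":0,"tz":0.02,"ax":0,"ay":0,"az":0,"jaw":0.85},{"tx":0.009,"ty":0,"tz":0.018,"ax":0,"ay":0,"az":0,"jaw":0.85},{"tx":0.0055,"ty":0,"tz":0.012,"ax":0,"ay":0,"az":0,"jaw":0.85},{"tx":0.003,"ty":0,"tz":0.006,"ax":0,"ay":0,"az":0,"jaw":0.85},{"tx":0,"ty":0,"tz":0,"ax":0,"ay":0,"az":0,"jaw":0.85},{"tx":0,"ty":0,"tz":0,"ax":0,"ay":0,"az":0,"jaw":0.85},{"tx":0,"ty":0,"tz":0,"ax":0,"ay":0,"az":0,"jaw":0.5},{"tx":0,"ty":0,"tz":0,"ax":0,"ay":0,"az":0,"jaw":-1},{"tx":0,"ty":0,"tz":0,"ax":0,"ay":0,"az":0,"jaw":-1},{"tx":0,"ty":0,"tz":0,"ax":0,"ay":0,"az":0,"jaw":-1}]' 90
sed -i 's/P.shift(p0+\[0,0,140\],n=4)/P.shift(p0+[0,0,140],n=4); P.shift([530,-120,145])/' toslot.py
python3 toslot.py 590.9 -328.1 91.3
```

```text
time: 64.9
ee_pos: [0.5913, -0.3135, 0.0047]
tcp_rot: [179.9, 24.9, 91.2]
wrist_force: [-1.5, 2.4, 5.6]
opening: 0.0549
grasp_force: 95.3
slot [554.5 -27.3  76.3]
at [ 591.3 -313.5    4.7] [179.9  24.9  91.2]
shift 4 x t [-14.7   0.1 -31.7]
shift 5 x t [ 35.2 -11.5 -16.5]
turn 11 x a [ 0.3  8.9 -0.6]
shift 3 x t [ 2.7 12.3 30.1]
shift 2 x t [-24.    0.1   7.3]
```

```bash
python3 -m handwheel '[{"tx":-0.01,"ty":0,"tz":-0.02,"ax":0,"ay":0,"az":0,"jaw":-1},{"tx":-0.0147,"ty":0,"tz":-0.0317,"ax":0,"ay":0,"az":0,"jaw":-1},{"tx":-0.0147,"ty":0,"tz":-0.0317,"ax":0,"ay":0,"az":0,"jaw":-1},{"tx":-0.0147,"ty":0,"tz":-0.0317,"ax":0,"ay":0,"az":0,"jaw":-1},{"tx":0.035,"ty":-0.0115,"tz":-0.0165,"ax":0,"ay":0,"az":0,"jaw":-1},{"tx":0.035,"ty":-0.0115,"tz":-0.0165,"ax":0,"ay":0,"az":0,"jaw":-1},{"tx":0.035,"ty":-0.0115,"tz":-0.0165,"ax":0,"ay":0,"az":0,"jaw":-1},{"tx":0.035,"ty":-0.0115,"tz":-0.0165,"ax":0,"ay":0,"az":0,"jaw":-1},{"tx":0.035,"ty":-0.0115,"tz":-0.0165,"ax":0,"ay":0,"az":0,"jaw":-1},{"tx":0,"ty":0,"tz":0,"ax":0.3,"ay":8.9,"az":-0.6,"jaw":-1}]'
python3 -m handwheel '[{"tx":0,"ty":0,"tz":0,"ax":0.3,"ay":8.9,"az":-0.6,"jaw":-1},{"tx":0,"ty":0,"tz":0,"ax":0.3,"ay":8.9,"az":-0.6,"jaw":-1},{"tx":0,"ty":0,"tz":0,"ax":0.3,"ay":8.9,"az":-0.6,"jaw":-1},{"tx":0,"ty":0,"tz":0,"ax":0.3,"ay":8.9,"az":-0.6,"jaw":-1},{"tx":0,"ty":0,"tz":0,"ax":0.3,"ay":8.9,"az":-0.6,"jaw":-1},{"tx":0,"ty":0,"tz":0,"ax":0.3,"ay":8.9,"az":-0.6,"jaw":-1},{"tx":0,"ty":0,"tz":0,"ax":0.3,"ay":8.9,"az":-0.6,"jaw":-1},{"tx":0,"ty":0,"tz":0,"ax":0.3,"ay":8.9,"az":-0.6,"jaw":-1},{"tx":0,"ty":0,"tz":0,"ax":0,"ay":0,"az":0,"jaw":-1},{"tx":0,"ty":0,"tz":0,"ax":0,"ay":0,"az":0,"jaw":-1}]'
python3 slot.py
```

```text
time: 66.15
ee_pos: [0.5286, -0.1166, 0.1306]
tcp_rot: [-179.3, 15.7, 92.3]
wrist_force: [0.1, -0.2, -3.6]
opening: 0.0551
grasp_force: 95.8
time: 67.4
ee_pos: [0.5294, -0.1219, 0.1321]
tcp_rot: [-178.1, -55.1, 95.1]
wrist_force: [-0.4, -0.2, -2.4]
opening: 0.055
grasp_force: 96.0
slot [554.5 -27.3  76.3]
at [ 529.4 -121.9  132.1] [-178.1  -55.1   95.1]
turn 2 x a [ 0.4  9.  -0.7]
shift 3 x t [ 6.9 12.7 29.3]
shift 2 x t [-23.9   0.    7.3]
[-32.  36.  22. 118.  39.  36.]
```

```bash
python3 -m handwheel '[{"tx":0.02,"ty":0.011,"tz":0.024,"ax":0,"ay":0,"az":0,"jaw":-1},{"tx":0.02,"ty":0.011,"tz":0.024,"ax":0,"ay":0,"az":0,"jaw":-1},{"tx":0.018,"ty":0.011,"tz":0.024,"ax":0,"ay":0,"az":0,"jaw":-1},{"tx":0,"ty":0,"tz":0,"ax":0.4,"ay":9,"az":-0.7,"jaw":-1},{"tx":0,"ty":0,"tz":0,"ax":0.4,"ay":9,"az":-0.7,"jaw":-1},{"tx":0,"ty":0,"tz":0,"ax":0,"ay":0,"az":0,"jaw":-1},{"tx":0,"ty":0,"tz":0,"ax":0,"ay":0,"az":0,"jaw":-1},{"tx":0,"ty":0,"tz":0,"ax":0,"ay":0,"az":0,"jaw":-1},{"tx":0,"ty":0,"tz":0,"ax":0,"ay":0,"az":0,"jaw":-1},{"tx":0,"ty":0,"tz":0,"ax":0,"ay":0,"az":0,"jaw":-1}]'
python3 slot.py
```

```text
time: 68.65
ee_pos: [0.5514, -0.0263, 0.139]
tcp_rot: [-179.7, -73.3, 97.7]
wrist_force: [1.5, 0.2, -2.7]
opening: 0.0553
grasp_force: 96.8
slot [554.5 -27.3  76.3]
at [551.4 -26.3 139. ] [-179.7  -73.3   97.7]
turn 1 x a [ 0.1 -0.2  0. ]
shift 1 x t [-12.5   2.9   2.4]
shift 2 x t [-23.9   0.1   7.3]
[-27.  45.  22. 129.  52.  23.]
```

```bash
python3 -m handwheel '[{"tx":-0.0125,"ty":0.003,"tz":0.0024,"ax":0.1,"ay":-0.2,"az":0,"jaw":-1},{"tx":0,"ty":0,"tz":0,"ax":0,"ay":0,"az":0,"jaw":-1},{"tx":-0.012,"ty":0,"tz":0.0037,"ax":0,"ay":0,"az":0,"jaw":-1},{"tx":-0.012,"ty":0,"tz":0.0037,"ax":0,"ay":0,"az":0,"jaw":-1},{"tx":-0.012,"ty":0,"tz":0.0037,"ax":0,"ay":0,"az":0,"jaw":-1},{"tx":-0.006,"ty":0,"tz":0.0018,"ax":0,"ay":0,"az":0,"jaw":-1},{"tx":-0.004,"ty":0,"tz":0.0012,"ax":0,"ay":0,"az":0,"jaw":-1},{"tx":-0.0015,"ty":0,"tz":0.0004,"ax":0,"ay":0,"az":0,"jaw":-1},{"tx":0,"ty":0,"tz":0,"ax":0,"ay":0,"az":0,"jaw":-1},{"tx":0,"ty":0,"tz":0,"ax":0,"ay":0,"az":0,"jaw":-1}]'
python3 slot.py
```

```text
time: 69.9
ee_pos: [0.5543, -0.0273, 0.0774]
tcp_rot: [-179.2, -73.2, 97.3]
wrist_force: [-4.3, -1.4, 8.2]
opening: 0.055
grasp_force: 97.2
slot [554.5 -27.3  76.3]
at [554.3 -27.3  77.4] [-179.2  -73.2   97.3]
turn 1 x a [-0.  -0.1 -0.1]
shift 2 x t [23.4  0.  -7.1]
shift 2 x t [-23.9   0.1   7.2]
[-27.  49.  21. 124.  52.  23.]
```

The pad touches the floor. I release it and swing round to the +y side as before.

```bash
python3 -m handwheel '[{"tx":0,"ty":0,"tz":0,"ax":0,"ay":0,"az":0,"jaw":0.45},{"tx":0,"ty":0,"tz":0,"ax":0,"ay":0,"az":0,"jaw":0.65},{"tx":0,"ty":0,"tz":0,"ax":0,"ay":0,"az":0,"jaw":0.8},{"tx":0,"ty":0,"tz":-0.015,"ax":0,"ay":0,"az":0,"jaw":0.8},{"tx":0,"ty":0,"tz":-0.025,"ax":0,"ay":0,"az":0,"jaw":0.8},{"tx":0,"ty":0,"tz":-0.025,"ax":0,"ay":0,"az":0,"jaw":0.8},{"tx":0.02,"ty":0,"tz":-0.01,"ax":0,"ay":0,"az":0,"jaw":0.8},{"tx":0.04,"ty":0,"tz":0,"ax":0,"ay":0,"az":0,"jaw":0.8},{"tx":0.04,"ty":0,"tz":0,"ax":0,"ay":0,"az":0,"jaw":0.8},{"tx":0.04,"ty":0,"tz":0,"ax":0,"ay":0,"az":0,"jaw":0.8}]'
python3 -m handwheel '[{"tx":0,"ty":0,"tz":0,"ax":0,"ay":-9,"az":0,"jaw":0.5},{"tx":0,"ty":0,"tz":0,"ax":0,"ay":-9,"az":0,"jaw":0.5},{"tx":0,"ty":0,"tz":0,"ax":0,"ay":-9,"az":0,"jaw":0.5},{"tx":0,"ty":0,"tz":0,"ax":0,"ay":-9,"az":0,"jaw":0.5},{"tx":0,"ty":0,"tz":0,"ax":0,"ay":-9,"az":0,"jaw":0.5},{"tx":0,"ty":0,"tz":0,"ax":0,"ay":-9,"az":0,"jaw":0.5},{"tx":0,"ty":0,"tz":0,"ax":0,"ay":-9,"az":0,"jaw":0.5},{"tx":0,"ty":0,"tz":0,"ax":0,"ay":-9,"az":0,"jaw":0.5},{"tx":0,"ty":0,"tz":-0.025,"ax":0,"ay":0,"az":0,"jaw":0.5},{"tx":0,"ty":0,"tz":0,"ax":0,"ay":-9,"az":0,"jaw":0.5}]'
python3 -m handwheel '[{"tx":0,"ty":0,"tz":0,"ax":0,"ay":-9,"az":0,"jaw":0.5},{"tx":0,"ty":0,"tz":0,"ax":0,"ay":-9,"az":0,"jaw":0.5},{"tx":0,"ty":0,"tz":0,"ax":0,"ay":-9,"az":0,"jaw":0.5},{"tx":0,"ty":0,"tz":0,"ax":0,"ay":-9,"az":0,"jaw":0.5},{"tx":0,"ty":0,"tz":0,"ax":0,"ay":-9,"az":0,"jaw":0.5},{"tx":0,"ty":0,"tz":0,"ax":0,"ay":-8,"az":0,"jaw":0.5},{"tx":0,"ty":0,"tz":-0.03,"ax":0,"ay":0,"az":0,"jaw":0.5},{"tx":0,"ty":0,"tz":-0.03,"ax":0,"ay":0,"az":0,"jaw":0.5},{"tx":0,"ty":0,"tz":-0.015,"ax":0,"ay":0,"az":0,"jaw":0.5},{"tx":0,"ty":0,"tz":0,"ax":0,"ay":0,"az":0,"jaw":0.5}]'
python3 regrasp.py
```

```text
time: 71.15
ee_pos: [0.5435, -0.031, 0.2046]
tcp_rot: [178.6, -70.3, 97.3]
wrist_force: [0.5, 0.2, -0.1]
opening: 0.077
grasp_force: 0.0
time: 72.4
ee_pos: [0.544, -0.0318, 0.2312]
tcp_rot: [179.4, 10.8, 95.8]
wrist_force: [0.3, -0.8, -1.0]
opening: 0.0643
grasp_force: 0.0
time: 73.65
ee_pos: [0.5365, 0.0373, 0.2622]
tcp_rot: [179.1, 63.6, 95.3]
wrist_force: [0.1, 0.6, -0.7]
opening: 0.0642
grasp_force: 0.0
at [536.5  37.3 262.2] [179.1  63.6  95.3]
turn 1 x a [-1.6 -6.4 -1.2]
shift 4 x t [37.8  2.  14.9]
shift 2 x t [ 0.   0.1 35.1]
```

```bash
python3 -m handwheel '[{"tx":0,"ty":0,"tz":0,"ax":-1.6,"ay":-6.4,"az":-1.2,"jaw":0.5},{"tx":0.038,"ty":0.002,"tz":0.015,"ax":0,"ay":0,"az":0,"jaw":0.5},{"tx":0.038,"ty":0.002,"tz":0.015,"ax":0,"ay":0,"az":0,"jaw":0.5},{"tx":0.038,"ty":0.002,"tz":0.015,"ax":0,"ay":0,"az":0,"jaw":0.5},{"tx":0.037,"ty":0.002,"tz":0.015,"ax":0,"ay":0,"az":0,"jaw":0.5},{"tx":0,"ty":0,"tz":0,"ax":0,"ay":0,"az":0,"jaw":0.5},{"tx":0,"ty":0,"tz":0,"ax":0,"ay":0,"az":0,"jaw":0.5},{"tx":0,"ty":0,"tz":0,"ax":0,"ay":0,"az":0,"jaw":0.5},{"tx":0,"ty":0,"tz":0,"ax":0,"ay":0,"az":0,"jaw":0.5},{"tx":0,"ty":0,"tz":0,"ax":0,"ay":0,"az":0,"jaw":0.5}]'
python3 regrasp.py
python3 - <<'E'
from lib import *
c=optics.camera("top"); v=cv2.cvtColor(c["color"],cv2.COLOR_RGB2HSV)
print([proj(c,(pad_slot(0)@np.r_[q,1])[:3]/1000).round(1).tolist() for q in([52,29,0],[52,-29,0],[52,29,6],[52,-29,6])])
for r in range(198,230,6): print(r,v[r,310:340,2].tolist())
E
```

```text
time: 74.9
ee_pos: [0.5446, 0.0334, 0.0999]
tcp_rot: [180.0, 70.0, 98.0]
wrist_force: [-0.2, 0.2, 0.1]
opening: 0.0639
grasp_force: 0.0
at [544.6  33.4  99.9] [180.  70.  98.]
turn 1 x a [-0.  0. -0.]
shift 1 x t [ 0.5  0.5 -0.3]
shift 2 x t [-0.  0. 35.]
[[326.9, 200.7], [330.1, 225.2], [324.4, 200.9], [327.5, 225.5]]
198 [174, 173, 174, 173, 171, 172, 172, 173, 173, 172, 171, 162, 152, 157, 156, 154, 150, 148, 157, 173, 175, 175, 174, 174, 174, 174, 174, 174, 174, 175]
204 [109, 109, 110, 108, 107, 107, 110, 109, 107, 105, 103, 91, 86, 83, 89, 133, 204, 199, 128, 142, 175, 177, 177, 178, 178, 178, 177, 176, 176, 176]
210 [177, 182, 186, 115, 92, 56, 32, 27, 25, 33, 44, 39, 45, 49, 56, 94, 166, 210, 212, 128, 140, 174, 178, 178, 178, 178, 178, 178, 178, 178]
216 [121, 197, 207, 205, 119, 48, 27, 29, 26, 26, 39, 46, 38, 47, 48, 60, 121, 211, 206, 170, 121, 153, 178, 180, 181, 181, 181, 181, 182, 182]
222 [113, 143, 200, 202, 175, 109, 40, 24, 27, 25, 28, 41, 45, 40, 49, 50, 63, 131, 221, 207, 158, 135, 175, 181, 181, 180, 180, 181, 180, 180]
228 [109, 126, 186, 203, 194, 138, 81, 39, 29, 29, 32, 46, 72, 88, 91, 90, 90, 93, 113, 109, 108, 109, 137, 177, 181, 181, 182, 182, 183, 183]
```

```bash
python3 -m handwheel '[{"tx":0.0005,"ty":0.0005,"tz":0.02,"ax":0,"ay":0,"az":0,"jaw":0.5},{"tx":0,"ty":0,"tz":0.025,"ax":0,"ay":0,"az":0,"jaw":0.5},{"tx":0,"ty":0,"tz":0.015,"ax":0,"ay":0,"az":0,"jaw":0.5},{"tx":0,"ty":0,"tz":0.0098,"ax":0,"ay":0,"az":0,"jaw":0.5},{"tx":0,"ty":0,"tz":0,"ax":0,"ay":0,"az":0,"jaw":0.5},{"tx":0,"ty":0,"tz":0,"ax":0,"ay":0,"az":0,"jaw":0.5},{"tx":0,"ty":0,"tz":0,"ax":0,"ay":0,"az":0,"jaw":0.15},{"tx":0,"ty":0,"tz":0,"ax":0,"ay":0,"az":0,"jaw":-1},{"tx":0,"ty":0,"tz":0,"ax":0,"ay":0,"az":0,"jaw":-1},{"tx":0,"ty":0,"tz":0,"ax":0,"ay":0,"az":0,"jaw":-1}]' 90
python3 topocket.py -1 -1 new
```

```text
time: 76.2
ee_pos: [0.5542, -0.0308, 0.0754]
tcp_rot: [-180.0, 70.0, 98.1]
wrist_force: [-1.6, 4.9, 5.1]
opening: 0.0425
grasp_force: 90.2
pocket [455.8 133.9  20.8]
at [554.2 -30.8  75.4] [-180.    70.    98.1]
shift 5 x t [-26.3  -0.   -9.6]
turn 9 x a [0.8 9.1 1.5]
shift 6 x t [ 18.8 -19.2  33.8]
shift 1 x t [-4.3 -0.3 19.8]
```

```bash
python3 -m handwheel '[{"tx":-0.0094,"ty":0,"tz":-0.0034,"ax":0,"ay":0,"az":0,"jaw":-1},{"tx":-0.0282,"ty":0,"tz":-0.0103,"ax":0,"ay":0,"az":0,"jaw":-1},{"tx":-0.0282,"ty":0,"tz":-0.0103,"ax":0,"ay":0,"az":0,"jaw":-1},{"tx":-0.0376,"ty":0,"tz":-0.0137,"ax":0,"ay":0,"az":0,"jaw":-1},{"tx":-0.0282,"ty":0,"tz":-0.0103,"ax":0,"ay":0,"az":0,"jaw":-1},{"tx":0,"ty":0,"tz":0,"ax":0.8,"ay":9.1,"az":1.5,"jaw":-1},{"tx":0,"ty":0,"tz":0,"ax":0.8,"ay":9.1,"az":1.5,"jaw":-1},{"tx":0,"ty":0,"tz":0,"ax":0.8,"ay":9.1,"az":1.5,"jaw":-1},{"tx":0,"ty":0,"tz":0,"ax":0.8,"ay":9.1,"az":1.5,"jaw":-1},{"tx":0,"ty":0,"tz":0,"ax":0.8,"ay":9.1,"az":1.5,"jaw":-1}]'
python3 -m handwheel '[{"tx":0,"ty":0,"tz":0,"ax":0.8,"ay":9.1,"az":1.5,"jaw":-1},{"tx":0,"ty":0,"tz":0,"ax":0.8,"ay":9.1,"az":1.5,"jaw":-1},{"tx":0,"ty":0,"tz":0,"ax":0.8,"ay":9.1,"az":1.5,"jaw":-1},{"tx":0,"ty":0,"tz":0,"ax":0.8,"ay":9.1,"az":1.5,"jaw":-1},{"tx":0.028,"ty":-0.029,"tz":0.008,"ax":0,"ay":0,"az":0,"jaw":-1},{"tx":0.028,"ty":-0.029,"tz":0.01,"ax":0,"ay":0,"az":0,"jaw":-1},{"tx":0.028,"ty":-0.029,"tz":0.02,"ax":0,"ay":0,"az":0,"jaw":-1},{"tx":0.028,"ty":-0.029,"tz":0.025,"ax":0,"ay":0,"az":0,"jaw":-1},{"tx":0,"ty":0,"tz":0.03,"ax":0,"ay":0,"az":0,"jaw":-1},{"tx":0,"ty":0,"tz":0.03,"ax":0,"ay":0,"az":0,"jaw":-1}]'
python3 -m handwheel '[{"tx":0,"ty":0,"tz":0.03,"ax":0,"ay":0,"az":0,"jaw":-1},{"tx":0,"ty":0,"tz":0.02,"ax":0,"ay":0,"az":0,"jaw":-1},{"tx":0,"ty":0,"tz":0,"ax":0,"ay":0,"az":0,"jaw":-1},{"tx":0,"ty":0,"tz":0,"ax":0,"ay":0,"az":0,"jaw":-1},{"tx":0,"ty":0,"tz":0,"ax":0,"ay":0,"az":0,"jaw":-1},{"tx":0,"ty":0,"tz":0,"ax":0,"ay":0,"az":0,"jaw":-1},{"tx":0,"ty":0,"tz":0,"ax":0,"ay":0,"az":0,"jaw":-1},{"tx":0,"ty":0,"tz":0,"ax":0,"ay":0,"az":0,"jaw":-1},{"tx":0,"ty":0,"tz":0,"ax":0,"ay":0,"az":0,"jaw":-1},{"tx":0,"ty":0,"tz":0,"ax":0,"ay":0,"az":0,"jaw":-1}]'
python3 topocket.py -1 -1
```

```text
time: 77.45
ee_pos: [0.5539, -0.031, 0.2161]
tcp_rot: [177.0, 23.9, 89.0]
wrist_force: [-0.4, -0.3, -3.4]
opening: 0.0424
grasp_force: 91.5
time: 78.7
ee_pos: [0.4524, 0.1161, 0.1181]
tcp_rot: [179.8, -12.3, 84.1]
wrist_force: [-0.1, -0.9, -2.9]
opening: 0.0425
grasp_force: 92.1
time: 79.95
ee_pos: [0.4544, 0.1263, 0.0697]
tcp_rot: [179.8, -12.3, 84.0]
wrist_force: [-0.1, 0.1, -3.0]
opening: 0.0426
grasp_force: 92.1
pocket [455.8 133.9  20.8]
at [454.4 126.3  69.7] [179.8 -12.3  84. ]
turn 1 x a [ 0.2 -0.3 -0.1]
shift 1 x t [ 1.6  0.6 29.8]
shift 1 x t [-4.2  0.1 19.6]
```

```bash
python3 -m handwheel '[{"tx":0.0016,"ty":0.0006,"tz":0.015,"ax":0.2,"ay":-0.3,"az":-0.1,"jaw":-1},{"tx":0,"ty":0,"tz":0.0148,"ax":0,"ay":0,"az":0,"jaw":-1},{"tx":0,"ty":0,"tz":0,"ax":0,"ay":0,"az":0,"jaw":-1},{"tx":0,"ty":0,"tz":0,"ax":0,"ay":0,"az":0,"jaw":-1},{"tx":-0.0021,"ty":0,"tz":0.01,"ax":0,"ay":0,"az":0,"jaw":-1},{"tx":-0.0011,"ty":0,"tz":0.005,"ax":0,"ay":0,"az":0,"jaw":-1},{"tx":-0.001,"ty":0,"tz":0.0045,"ax":0,"ay":0,"az":0,"jaw":-1},{"tx":0,"ty":0,"tz":0,"ax":0,"ay":0,"az":0,"jaw":-1},{"tx":0,"ty":0,"tz":0,"ax":0,"ay":0,"az":0,"jaw":-1},{"tx":0,"ty":0,"tz":0,"ax":0,"ay":0,"az":0,"jaw":-1}]'
python3 topocket.py -1 -1
```

```text
time: 81.2
ee_pos: [0.4558, 0.134, 0.0212]
tcp_rot: [-180.0, -12.0, 84.2]
wrist_force: [-2.3, -0.4, 3.5]
opening: 0.0424
grasp_force: 92.9
pocket [455.8 133.9  20.8]
at [455.8 134.   21.2] [-180.   -12.    84.2]
turn 1 x a [-0.  -0.1  0. ]
shift 1 x t [  4.    0.  -19.2]
shift 1 x t [-4.2  0.  19.5]
```

Release, lift clear, step aside and inspect all four.

```bash
python3 -m handwheel '[{"tx":0,"ty":0,"tz":0,"ax":0,"ay":0,"az":0,"jaw":0.4},{"tx":0,"ty":0,"tz":0,"ax":0,"ay":0,"az":0,"jaw":0.4},{"tx":0.0045,"ty":0,"tz":-0.02,"ax":0,"ay":0,"az":0,"jaw":0.4},{"tx":0.009,"ty":0,"tz":-0.04,"ax":0,"ay":0,"az":0,"jaw":0.4},{"tx":0.009,"ty":0,"tz":-0.04,"ax":0,"ay":0,"az":0,"jaw":0.4},{"tx":0.009,"ty":0,"tz":-0.04,"ax":0,"ay":-6,"az":0,"jaw":0},{"tx":-0.04,"ty":0.02,"tz":0,"ax":0,"ay":-6,"az":0,"jaw":0},{"tx":-0.04,"ty":0.02,"tz":0,"ax":0,"ay":0,"az":0,"jaw":0},{"tx":-0.04,"ty":0.02,"tz":0,"ax":0,"ay":0,"az":0,"jaw":0},{"tx":-0.03,"ty":0.02,"tz":0,"ax":0,"ay":0,"az":0,"jaw":0}]'
python3 see.py
python3 - <<'E'
from lib import *
c=optics.camera("top"); s=optics.camera("side")
cv2.imwrite("pics/four.png",np.hstack([cv2.resize(c["color"][170:290,150:300],(400,320)),cv2.resize(s["color"][210:360,170:357],(400,320))])[:,:,::-1])
hsv=cv2.cvtColor(c["color"],cv2.COLOR_RGB2HSV); roi=np.zeros((480,640),np.uint8); roi[170:200,205:255]=1
print("grip",rects(c,roi&(hsv[:,:,2]<80).astype(np.uint8),.08,30)); P=Plan()
E
```

```text
time: 82.45
ee_pos: [0.521, -0.023, 0.1602]
tcp_rot: [180.0, -0.0, 84.1]
wrist_force: [-0.4, 0.8, 0.6]
opening: 0.0426
grasp_force: 0.0
lining in station (array([198., 251.]), array([470.2, 266.1,  83.6,  44.1,  84.1]))
lining in station (array([251., 228.]), array([529.2, 140. ,  83.1,  44.7,  84.1]))
lining in station (array([203., 222.]), array([541.1, 257.4,  83.6,  44.7,  84.1]))
lining in station (array([208., 186.]), array([573.1, 198.7, 302.4, 279. , -89.2]))
pockets [[541.3, 260.5], [528.9, 141.1], [469.7, 267.9], [457.3, 148.5]]
grip [(array([229., 187.]), array([619. , 189.7,  70.7,  14.4,  84. ]))]
at [520.8 -22.7 159.8] [-180.   -0.   84.]
```

View pics/four.png

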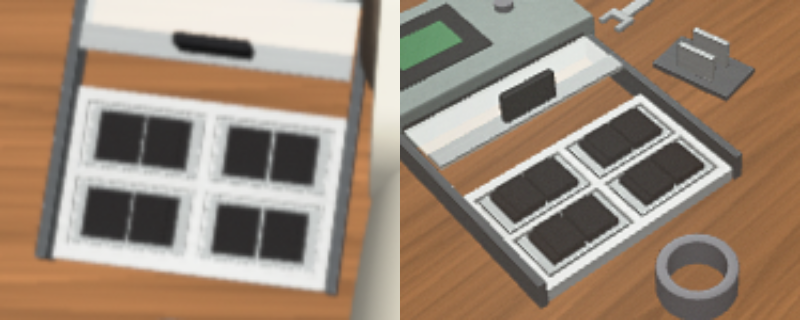

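All four pads lie lining up inside their pocket outlines: top-view crop (143,140), (272,155), (130,215) and (260,235). Now I grip the guard and pull it shut.

Run:
```python
from lib import *
P=Plan(); P.shift([621.5,187,150]); P.shift([621.5,187,55])
```

```text
at [520.8 -22.7 159.8] [-180.   -0.   84.]
shift 6 x t [36.5 13.1  1.6]
shift 3 x t [ 0.  -0.1 31.8]
```

```bash
python3 -m handwheel '[{"tx":0.0365,"ty":0.013,"tz":0,"ax":0,"ay":0,"az":0,"jaw":0},{"tx":0.0365,"ty":0.013,"tz":0,"ax":0,"ay":0,"az":0,"jaw":0},{"tx":0.0365,"ty":0.013,"tz":0,"ax":0,"ay":0,"az":0,"jaw":0},{"tx":0.0365,"ty":0.013,"tz":0,"ax":0,"ay":0,"az":0,"jaw":0},{"tx":0.0365,"ty":0.013,"tz":0,"ax":0,"ay":0,"az":0,"jaw":0},{"tx":0.0365,"ty":0.0135,"tz":0,"ax":0,"ay":0,"az":0,"jaw":0},{"tx":0,"ty":0,"tz":0,"ax":0,"ay":0,"az":0,"jaw":0},{"tx":0,"ty":0,"tz":0,"ax":0,"ay":0,"az":0,"jaw":0},{"tx":0,"ty":0,"tz":0.03,"ax":0,"ay":0,"az":0,"jaw":0},{"tx":0,"ty":0,"tz":0.03,"ax":0,"ay":0,"az":0,"jaw":0}]'
python3 -m handwheel '[{"tx":0,"ty":0,"tz":0.03,"ax":0,"ay":0,"az":0,"jaw":0},{"tx":0,"ty":0,"tz":0.013,"ax":0,"ay":0,"az":0,"jaw":0},{"tx":0,"ty":0,"tz":0,"ax":0,"ay":0,"az":0,"jaw":0},{"tx":0,"ty":0,"tz":0,"ax":0,"ay":0,"az":0,"jaw":-1},{"tx":0,"ty":0,"tz":0,"ax":0,"ay":0,"az":0,"jaw":-1},{"tx":0,"ty":0,"tz":0,"ax":0,"ay":0,"az":0,"jaw":-1},{"tx":0,"ty":0,"tz":0,"ax":0,"ay":0,"az":0,"jaw":-1},{"tx":0,"ty":0,"tz":0,"ax":0,"ay":0,"az":0,"jaw":-1},{"tx":0,"ty":0,"tz":0,"ax":0,"ay":0,"az":0,"jaw":-1},{"tx":0,"ty":0,"tz":0,"ax":0,"ay":0,"az":0,"jaw":-1}]' 40
python3 -m handwheel '[{"tx":0,"ty":-0.023,"tz":0,"ax":0,"ay":0,"az":0,"jaw":-1},{"tx":0,"ty":-0.023,"tz":0,"ax":0,"ay":0,"az":0,"jaw":-1},{"tx":0,"ty":-0.023,"tz":0,"ax":0,"ay":0,"az":0,"jaw":-1},{"tx":0,"ty":-0.023,"tz":0,"ax":0,"ay":0,"az":0,"jaw":-1},{"tx":0,"ty":-0.023,"tz":0,"ax":0,"ay":0,"az":0,"jaw":-1},{"tx":0,"ty":-0.023,"tz":0,"ax":0,"ay":0,"az":0,"jaw":-1},{"tx":0,"ty":-0.023,"tz":0,"ax":0,"ay":0,"az":0,"jaw":-1},{"tx":0,"ty":-0.023,"tz":0,"ax":0,"ay":0,"az":0,"jaw":-1},{"tx":0,"ty":-0.006,"tz":0,"ax":0,"ay":0,"az":0,"jaw":-1},{"tx":0,"ty":0,"tz":0,"ax":0,"ay":0,"az":0,"jaw":-1}]'
```

```text
time: 83.85
ee_pos: [0.6206, 0.1877, 0.1004]
tcp_rot: [179.9, -0.1, 84.1]
wrist_force: [0.1, 0.1, -0.2]
opening: 0.0425
grasp_force: 0.0
time: 85.1
ee_pos: [0.6216, 0.1885, 0.059]
tcp_rot: [179.9, -0.1, 84.2]
wrist_force: [-0.1, -1.8, 6.6]
opening: 0.011
grasp_force: 40.4
time: 86.35
ee_pos: [0.4319, 0.2081, 0.0589]
tcp_rot: [179.9, -0.1, 84.2]
wrist_force: [-2.2, -1.5, 9.6]
opening: 0.0109
grasp_force: 42.1
```

```bash
python3 -m handwheel '[{"tx":0,"ty":-0.004,"tz":0,"ax":0,"ay":0,"az":0,"jaw":-1},{"tx":0,"ty":-0.003,"tz":0,"ax":0,"ay":0,"az":0,"jaw":-1},{"tx":0,"ty":-0.002,"tz":0,"ax":0,"ay":0,"az":0,"jaw":-1},{"tx":0,"ty":0,"tz":0,"ax":0,"ay":0,"az":0,"jaw":-1},{"tx":0,"ty":0,"tz":0,"ax":0,"ay":0,"az":0,"jaw":-1},{"tx":0,"ty":0,"tz":0,"ax":0,"ay":0,"az":0,"jaw":-1},{"tx":0,"ty":0,"tz":0,"ax":0,"ay":0,"az":0,"jaw":-1},{"tx":0,"ty":0,"tz":0,"ax":0,"ay":0,"az":0,"jaw":-1},{"tx":0,"ty":0,"tz":0,"ax":0,"ay":0,"az":0,"jaw":-1},{"tx":0,"ty":0,"tz":0,"ax":0,"ay":0,"az":0,"jaw":-1}]'
python3 -m handwheel '[{"tx":0,"ty":-0.001,"tz":0,"ax":0,"ay":0,"az":0,"jaw":-1},{"tx":0,"ty":-0.001,"tz":0,"ax":0,"ay":0,"az":0,"jaw":-1},{"tx":0,"ty":-0.001,"tz":0,"ax":0,"ay":0,"az":0,"jaw":-1},{"tx":0,"ty":0,"tz":0,"ax":0,"ay":0,"az":0,"jaw":-1},{"tx":0,"ty":0,"tz":0,"ax":0,"ay":0,"az":0,"jaw":-1},{"tx":0,"ty":0,"tz":0,"ax":0,"ay":0,"az":0,"jaw":-1},{"tx":0,"ty":0,"tz":0,"ax":0,"ay":0,"az":0,"jaw":-1},{"tx":0,"ty":0,"tz":0,"ax":0,"ay":0,"az":0,"jaw":-1},{"tx":0,"ty":0,"tz":0,"ax":0,"ay":0,"az":0,"jaw":-1},{"tx":0,"ty":0,"tz":0,"ax":0,"ay":0,"az":0,"jaw":-1}]'
```

```text
time: 87.6
ee_pos: [0.4266, 0.2087, 0.0589]
tcp_rot: [179.6, -0.1, 84.1]
wrist_force: [17.0, -3.5, -1.1]
opening: 0.0113
grasp_force: 40.9
time: 88.85
ee_pos: [0.4265, 0.2087, 0.059]
tcp_rot: [179.2, -0.1, 84.0]
wrist_force: [34.2, -5.2, -10.9]
opening: 0.011
grasp_force: 40.2
```

The force rises with no further motion, so the guard is at its shut stop. I ease off, release, lift away and verify.

```bash
python3 -m handwheel '[{"tx":0,"ty":0.003,"tz":0,"ax":0,"ay":0,"az":0,"jaw":-1},{"tx":0,"ty":0.003,"tz":0,"ax":0,"ay":0,"az":0,"jaw":-1},{"tx":0,"ty":0,"tz":0,"ax":0,"ay":0,"az":0,"jaw":0},{"tx":0,"ty":0,"tz":0,"ax":0,"ay":0,"az":0,"jaw":0},{"tx":0,"ty":0,"tz":0,"ax":0,"ay":0,"az":0,"jaw":0},{"tx":0,"ty":0,"tz":-0.02,"ax":0,"ay":0,"az":0,"jaw":0},{"tx":0,"ty":0,"tz":-0.04,"ax":0,"ay":0,"az":0,"jaw":0},{"tx":0,"ty":0,"tz":-0.04,"ax":0,"ay":0,"az":0,"jaw":0},{"tx":-0.03,"ty":0,"tz":-0.03,"ax":0,"ay":0,"az":0,"jaw":0},{"tx":-0.05,"ty":0,"tz":0,"ax":0,"ay":0,"az":0,"jaw":0}]'
python3 -m handwheel '[{"tx":-0.05,"ty":0,"tz":0,"ax":0,"ay":0,"az":0,"jaw":0},{"tx":-0.05,"ty":0,"tz":0,"ax":0,"ay":0,"az":0,"jaw":0},{"tx":-0.05,"ty":0,"tz":0,"ax":0,"ay":0,"az":0,"jaw":0},{"tx":-0.05,"ty":0,"tz":0,"ax":0,"ay":0,"az":0,"jaw":0},{"tx":0,"ty":0,"tz":0,"ax":0,"ay":0,"az":0,"jaw":0},{"tx":0,"ty":0,"tz":0,"ax":0,"ay":0,"az":0,"jaw":0},{"tx":0,"ty":0,"tz":0,"ax":0,"ay":0,"az":0,"jaw":0},{"tx":0,"ty":0,"tz":0,"ax":0,"ay":0,"az":0,"jaw":0},{"tx":0,"ty":0,"tz":0,"ax":0,"ay":0,"az":0,"jaw":0},{"tx":0,"ty":0,"tz":0,"ax":0,"ay":0,"az":0,"jaw":0}]'
python3 - <<'E'
from lib import *
c=optics.camera("top"); s=optics.camera("side")
cv2.imwrite("pics/end.png",np.hstack([cv2.resize(c["color"][170:290,150:300],(400,320)),cv2.resize(s["color"][210:360,170:357],(400,320))])[:,:,::-1])
hsv=cv2.cvtColor(c["color"],cv2.COLOR_RGB2HSV); roi=np.zeros((480,640),np.uint8); roi[235:290,195:245]=1
print("grip",rects(c,roi&(hsv[:,:,2]<60).astype(np.uint8),.08,30)); P=Plan()
E
```

```text
time: 90.1
ee_pos: [0.4184, 0.1289, 0.1895]
tcp_rot: [179.8, -0.1, 84.3]
wrist_force: [1.0, 0.1, -0.9]
opening: 0.0429
grasp_force: 0.0
time: 91.35
ee_pos: [0.3973, -0.07, 0.1872]
tcp_rot: [-180.0, -0.0, 84.2]
wrist_force: [-0.4, -0.4, -0.4]
opening: 0.0426
grasp_force: 0.0
grip [(array([218., 267.]), array([427. , 209.8,  68.3,   8.7,  84.1]))]
at [397.3 -70.1 187.2] [-180.    -0.    84.2]
```

View pics/end.png

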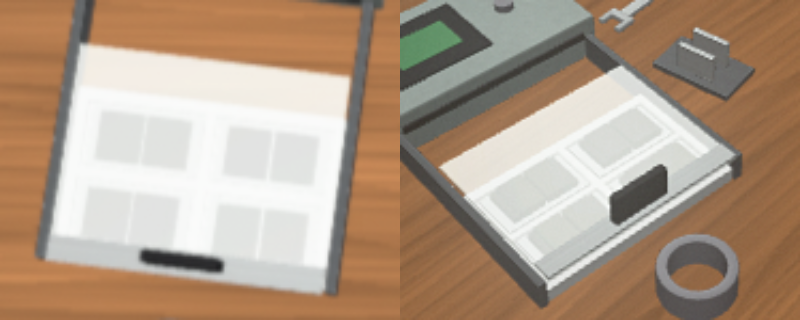

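Run:
```python
from lib import *
c=optics.camera("top")
for p in((180,186.5),(281.3,198.5)):
    w=ray(c,p,.040)*1000; d=w-ST; print("sheet far edge station x",round(float(d@h(SYAW)),1),"y",round(float(d@h(SYAW+90)),1))
```

```text
sheet far edge station x 114.5 y 124.0
sheet far edge station x 115.9 y -125.6
```

The far edge of the sheet is at station x = 115 mm, so the guard is fully shut. I hand in.

```bash
python3 -c "
from workcell import workorder; print(workorder.job_done())"
```

```text
the job is handed in; nothing more can be done
None
```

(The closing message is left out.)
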